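# Stow the trim wedges head to tail

### The job

Stow the camera rig's four aluminium trim wedges in the wooden bay: lay them flat side by side, head to tail in turn, so that they fill it, sliding each one in under the steel bar until it is fully home against the back board. Two are already in the bay on its left, but the second is not yet home. Leave everything else on the shelf where it stands.

Things in the scene. Friction and masses are not known exactly. Their poses are not given: they have to be found in the camera images.
- bay: fixed stowing bay on the table: two dark wooden side walls and a back board, no floor, open on top and towards the robot. Inside 136 mm wide. Origin on the table, midway between the side walls, 55 mm before the back board's inner face; x level, into the bay; y to its left wall. Side walls x -45 to 55, 10 mm thick, 30 mm tall; back board 12 mm thick, 45 mm tall (see the bay points)
- bay_back (a point): foot of the back board's inner face, midway. A wedge that is home touches this board and lies over bay x -55 to 55 mm, so its outer end stands 10 mm out of the side walls. Four wedges (4 x 32 mm, 8 mm play) fit only slant against slant: from the left wall head in, head out, head in, head out (head in = head at the back board)
- bay_mouth (a point): mouth of the bay on the table, midway between the ends of the side walls (bay x -45 mm). Wedges slide in here. A head-in wedge cannot enter after its slant-side neighbour is in; a head-out one goes in narrow end first but jams if its neighbours are not snug: close the row up to the left wall first
- bay_bar (a point): centre of the underside of the steel keeper bar across the bay (40 mm up, 16 mm wide, bay x -10 to 6 mm, 4 mm thick, top 44 mm up), held by a 4 mm steel post outside each side wall: wedges slide under it but cannot be lowered in from above
- wedge1_mid (a point): smooth aluminium wedge lying flat, 0.27 kg, 28 mm tall; from above a right trapezoid 110 mm long, head 40 and tail 24 mm wide, one long side straight (left when the head points away from you), the other slanting 8.3 deg; black dot by the head. 32 mm wide half-way. x tail to head, y to the straight side, z up; the point lies half-way up and along, 16 mm in from the straight side. Starts home in the bay by its left wall, head in
- wedge2_mid (a point): wedge exactly like wedge1: 110 mm long, 28 mm tall, head 40 and tail 24 mm wide. x tail to head, y to the straight side, z up; the point lies half-way up and along, 16 mm in from the straight side. Starts head out beside wedge1, part-way in (sticking out 20 to 50 mm too far)
- wedge3_mid (a point): wedge exactly like wedge1: 110 mm long, 28 mm tall, head 40 and tail 24 mm wide. x tail to head, y to the straight side, z up; the point lies half-way up and along, 16 mm in from the straight side. Starts flat on the table to the left or right of the bay, at any angle. Gripped askew to the bisector of its long sides it may twist in the fingers
- wedge4_mid (a point): wedge exactly like wedge1: 110 mm long, 28 mm tall, head 40 and tail 24 mm wide. x tail to head, y to the straight side, z up; the point lies half-way up and along, 16 mm in from the straight side. Starts flat on the table to the left or right of the bay, at any angle. Gripped askew to the bisector of its long sides it may twist in the fingers
- mug_mid (a point): white ceramic mug, 80 mm across, 85 mm tall; loose bystander, to be left where it is. The point lies at its centre, half-way up.
- housing_mid (a point): black camera housing with a round port towards the robot and a steel press button on top, 85 x 150 mm on plan, 110 mm tall; loose bystander, to be left where it is. The point lies at its centre, half-way up the 100 mm case.
- carabiner_mid (a point): stainless carabiner lying flat, 94 x 52 x 10 mm; loose bystander, to be left where it is. The point lies at its centre, half-way up.
- floatclip_mid (a point): orange plastic float clip with two prongs lying flat, 105 x 30 x 22 mm; loose bystander, to be left where it is. The point lies at its centre, half-way up.
- torch_mid (a point): grey dive torch standing on its head, 48 mm across, 135 mm tall; loose bystander, to be left where it is. The point lies at its centre, half-way up.
- jar_mid (a point): small clear jar, 52 mm across, 48 mm tall; loose bystander, to be left where it is. The point lies at its centre, half-way up.

How it is judged:
By the outcome, as a careful person would: the job done as asked, in the order asked, and still so for the second after the job is handed in, with the robot touching nothing.
It also fails if it takes over 72 s, if anything falls off the work surface, if the arm or the gripper's body presses on something with over 40 N, if the wrist force passes 120 N, or if a joint passes its speed limit or range.

### The arm

A 6-joint arm with a two-finger parallel gripper is mounted at the origin on the work surface. World frame = base frame: x ahead of the robot, y to its left, z up, the work surface at z = 0. Lengths are in mm, angles in rad, forces in N, time in s.
With the tool pointing down it reaches from about 275 to 1000 mm from the base axis. Payload 8.4 kg.
Tool frame: the origin (TCP) lies at the very end of the fingers, on their centre line; the grasp point (between the pads) lies 19 mm behind it; z points along the fingers, y is the direction in which the jaws open and shut (so a half turn about z gives the same grasp; the last joint's range is limited). The gripper opens to 85 mm and grips with 20 to 120 N. Pads are 22 mm wide; open, the fingers measure 114 mm over their backs; the gripper's body (76 mm by 85 mm) begins 54 mm behind the grasp point. The pads swing forward as they close: fully open they stand 13 mm farther back than shut.
Start: joints at [1.266, 0.353, 1.633, -0, 1.155, -0.002], TCP at [186.37, 596.569, 231.281] pointing down, gripper open.
Joint ranges: [-2.63, 2.63], [-0.92, 2.1], [0.06, 2.66], [-1.3, 4.44], [0, 2.69], [-3.02, 3.02]. Speed limits (rad/s): [2.22, 2.22, 2.79, 3.14, 3.14, 3.14].

### API

Orientations are given as [roll, pitch, yaw] about the fixed x, y, z axes, in that order (R = Rz(yaw) Ry(pitch) Rx(roll)).
In Python, from rig import r gives the robot as it stands.
- The arm moves only by the tool move_arm, never from a script. Its argument "increments" is a list of rows, each an object of numbers: "tx", "ty", "tz": the shift along the tool's x, y, z in cm; "rx", "ry", "rz": the turn, a rotation vector about the tool's x, y, z in degrees; "gripper": the gripper's target within -1 to 1 (fully open at 1, half-way at 0, shut at -1). A call has 1 to 12 rows; each row shifts and turns the commanded pose from where the row before left it, along the tool's axes as they then stand; what a row does not reach is not made up. A row lasts 1/10 s, in which the tool goes at most 50 mm and 8.59 degrees, less where a joint would pass 70% of its speed; a pose out of reach is approached as far as the arm can. A call is refused whole if a number of a shift passes 5 or a number of a turn 8.59, either way. A call with a gripper value outside its range is refused whole. The fingers move at their own pace and stop on an object; "squeeze" is the grip in N (left out, the last holds). Time passes only in rows, so rows that do not move let the fingers close. It gives the time, the measured TCP pose, the force and the opening at its end, in the units of the state.
- r.sense(): the state, without advancing time (a new reading comes with each control period).
- r.grab_frame(name): name is "scene" or "top"; returns (picture, depth): 400x640x3 uint8, red, green, blue; 400x640 float32, mm along the optical axis (not along the pixel's ray), 0 where there is no reading.
- r.camera_model(name): a dict with "fx", "fy", "cx", "cy" (pixels), "R" (3x3) and "t" (3): a world point X has camera coordinates R X + t. Camera axes: x right, y down, z forward; pixel columns grow to the right and rows downward; lengths in mm; the calibration is good to about 2 mm. A picture is of the moment at which its call begins. camera_model takes no time and is no camera call.
- r.sign_off(): hands the job in, once; it reports no verdict.
Trained networks look in the newest picture that a camera, given by its name, has taken for a name from the list of things; names that differ only in an ending like _2 or _b are one class to them, and where a whole thing is asked for, a point or a joint stands for the part that bears it (a point fixed in the world has none). Each returns a list of dicts, best first, with "confidence" (0 to 1); they miss things now and then, are a little off and sometimes report something else, mostly with a low value. They report only what shows in the picture. A call takes as long as a camera call.
- r.cut_out(query, camera): "mask" (400x640 bool, what is visible of it) and "bbox" ([left, top, right, bottom] in pixels, round what is visible of it).
- r.place_of(query, camera): "location" ([row, column] in pixels: a listed point, or the origin of a listed thing).
The state is a dict: "clock": time; "qpos": joint angles; "qvel": joint speeds; "joint_efforts": joint torques, N m; "eef_pos": TCP position; "tcp_rot": TCP orientation; "contact_force": force on the tool from outside, world axes, zero at the start; "wrist_torque": the same for the moment, N m; "opening": opening from 0.0 (shut) to 1.0 (fully open).
Only numpy, scipy, OpenCV 4.12 (cv2) and the standard library are available. Lean on these libraries where they do the work, as an engineer would, in place of code of your own. Each camera call takes 0.05 s, during which the arm holds its last target. There are 200 camera calls.

## Working session

There is one attempt and no reset: what is moved stays moved. The work goes in short steps, Python scripts to look and compute and a tool call to move; the robot and the scene stay as the last step left them, time stands still between calls to the robot, and variables do not carry over. Pictures are saved under pics/ and viewed, about 8 in all and at most 12, crops included, and the job is handed in when it is done.

Besides the shell and the picture viewer there is one more tool, called after "Call:" as name(argument=value, ...), one argument or row to a line, values as JSON. move_arm: Moves the arm, as the interface text tells. Its arguments: {"type":"object","properties":{"increments":{"type":"array","items":{"type":"object","properties":{"tx":{"type":"number"},"ty":{"type":"number"},"tz":{"type":"number"},"rx":{"type":"number"},"ry":{"type":"number"},"rz":{"type":"number"},"gripper":{"type":"number"}}}},"squeeze":{"type":"number"}},"required":["increments"]}

```bash
ls; mkdir -p pics; cat > h.py <<'E'
import numpy as np, cv2
from rig import r
def save(name,img): cv2.imwrite('pics/'+name,cv2.cvtColor(img,cv2.COLOR_RGB2BGR))
def ray(cam,px,z):
    c=r.camera_model(cam);R=np.array(c['R']);t=np.array(c['t'])
    d=R.T@np.array([(px[0]-c['cx'])/c['fx'],(px[1]-c['cy'])/c['fy'],1]);o=-R.T@t
    return o+d*(z-o[2])/d[2]
def cloud(cam,dep):
    c=r.camera_model(cam);R=np.array(c['R']);t=np.array(c['t'])
    v,u=np.mgrid[:400,:640]
    P=np.stack([(u-c['cx'])/c['fx']*dep,(v-c['cy'])/c['fy']*dep,dep],-1)
    return (P-t)@R
E
python3 - <<'E'
from h import *
s=r.sense();print({k:np.round(v,3).tolist() for k,v in s.items()})
for c in('top','scene'):
    p,d=r.grab_frame(c);save(c+'0.png',p);np.save(c+'0.npy',d)
    m=r.camera_model(c);print(c,m['fx'],np.round(-np.array(m['R']).T@np.array(m['t'])),np.round(m['R'],2).tolist())
for q,z in(('bay_back',0),('bay_mouth',0),('wedge1_mid',14),('wedge2_mid',14),('wedge3_mid',14)):
    for c in ('top','scene'):
        for o in r.place_of(q,c)[:4]:
            l=o['location'];print(q,c,np.round(l),round(o['confidence'],2),np.round(ray(c,l[::-1],z)))
E
```

```text
pics
{'clock': 0.0, 'qpos': [1.266, 0.354, 1.634, 0.0, 1.155, -0.002], 'qvel': [0.001, -0.001, -0.001, -0.0, 0.0, 0.0], 'joint_efforts': [-0.0, -60.523, -34.206, 0.0, 0.009, -0.0], 'eef_pos': [186.218, 596.117, 230.565], 'tcp_rot': [-3.14, -0.0, 2.839], 'contact_force': [0.958, 0.117, -1.383], 'wrist_torque': [-0.019, 0.027, 0.023], 'opening': 1.0}
top 494.4432323448182 [ 401.   39. 1345.] [[0.03, -1.0, -0.0], [-0.99, -0.03, -0.14], [0.14, 0.0, -0.99]]
scene 516.2115744769759 [1488. -209. 1584.] [[0.25, 0.97, -0.0], [0.81, -0.21, -0.54], [-0.52, 0.13, -0.84]]
bay_back top [180. 334.] 0.97 [647.   3.   0.]
bay_back scene [238. 315.] 0.61 [657.   8.   0.]
bay_back scene [209. 310.] 0.5 [535.  21.   0.]
wedge1_mid top [197. 313.] 0.78 [596.  60.  14.]
wedge1_mid top [261. 228.] 0.27 [419. 283.  14.]
wedge1_mid scene [219. 322.] 0.72 [597.  50.  14.]
wedge2_mid top [214. 324.] 0.75 [552.  29.  14.]
wedge2_mid scene [208. 311.] 0.64 [540.  23.  14.]
wedge3_mid top [252. 430.] 0.83 [ 457. -257.   14.]
wedge3_mid scene [205. 232.] 0.7 [ 457. -249.   14.]
wedge3_mid scene [157. 423.] 0.35 [427. 493.  14.]
```

View pics/top0.png

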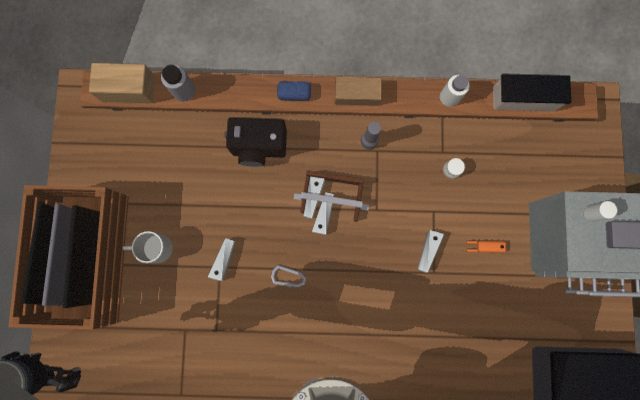

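View pics/scene0.png

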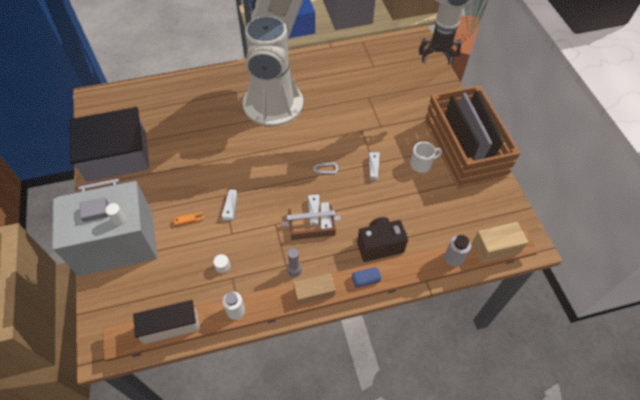

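```bash
cat >> h.py <<'E'
from scipy.optimize import minimize
def proj(cam,P):
    c=r.camera_model(cam);q=np.asarray(P)@np.array(c['R']).T+np.array(c['t'])
    return np.stack([q[:,0]/q[:,2]*c['fx']+c['cx'],q[:,1]/q[:,2]*c['fy']+c['cy']],-1)
W2=np.array([[-55,16],[55,16],[55,-24],[-55,-8]],float)
def wedge(p):
    x,y,a=p;R=np.array([[np.cos(a),-np.sin(a)],[np.sin(a),np.cos(a)]])
    b=W2@R.T+[x,y];return np.vstack([np.c_[b,np.full(4,28)],np.c_[b,np.zeros(4)]])
def sil(cam,p,S=4):
    h=cv2.convexHull(proj(cam,wedge(p)).astype(np.float32))
    m=np.zeros((400*S,640*S),np.uint8);cv2.fillPoly(m,[np.round(((h+.5)*S-.5)*16).astype(np.int32)],255,shift=4)
    return cv2.resize(m,(640,400),interpolation=cv2.INTER_AREA)/255.
def fit(cam,mask,p0):
    ys,xs=np.nonzero(mask);sl=np.s_[ys.min()-6:ys.max()+7,xs.min()-6:xs.max()+7]
    f=lambda q:((sil(cam,[q[0],q[1],q[2]/50])[sl]-mask[sl])**2).sum()
    best=None
    for k in range(2):
        q0=np.array([p0[0],p0[1],(p0[2]+k*np.pi)*50])
        o=minimize(f,q0,method='Nelder-Mead',options=dict(initial_simplex=q0+np.array([[0,0,0],[8,0,0],[0,8,0],[0,0,8]]),xatol=.1,fatol=.1))
        if best is None or o.fun<best.fun: best=o
    return best.x/[1,1,50],best.fun,mask.sum()
def maskpose(cam,m):
    ys,xs=np.nonzero(m);P=np.array([ray(cam,(u,v),14)[:2] for u,v in zip(xs,ys)])
    c=P.mean(0);_,_,V=np.linalg.svd(P-c);return [c[0],c[1],np.arctan2(V[0,1],V[0,0])]
E
python3 - <<'E'
from h import *
for q in('wedge3','wedge4'):
  for c in('top','scene'):
    r.grab_frame(c)
    for o in r.cut_out(q,c)[:4]:
        m=o['mask'].astype(np.uint8);b=o['bbox']
        p,f,n=fit(c,m.astype(float),maskpose(c,m))
        print(q,c,b,round(o['confidence'],2),np.round(p,2),round(np.degrees(p[2]),1),round(f,1),n)
img=cv2.cvtColor(cv2.imread('pics/top0.png'),cv2.COLOR_BGR2RGB);d=np.load('top0.npy');C=cloud('top',d)
def crop(x0,y0,w,h,s):return cv2.resize(img[y0:y0+h,x0:x0+w],None,fx=s,fy=s,interpolation=cv2.INTER_CUBIC)
a=crop(285,165,90,75,8);save('crop1.png',a[:600])
b=np.hstack([crop(200,228,40,60,8),crop(410,222,40,60,8)]);save('crop2.png',b)
# bay structure from depth
Z=C[...,2];roi=np.s_[165:240,285:375]
for lo,hi in((38,47),):
    s=(Z[roi]>lo)&(Z[roi]<hi);P=C[roi][s];print(len(P))
for yy in range(168,222,6):print(yy,[f'{z:.0f}' for z in Z[yy,292:372:3]])
print(np.round(C[180,334]),np.round(C[200,330]))
E
```

```text
Traceback (most recent call last):
ValueError: it knows: bay, bay_back, bay_bar, bay_mouth, carabiner_mid, floatclip_mid, housing_mid, jar_mid, mug_mid, torch_mid, wedge1_mid, wedge2_mid, wedge3_mid, wedge4_mid
```

```bash
python3 - <<'E'
from h import *
for q in('wedge2_mid','wedge3_mid','wedge4_mid'):
  for c in('top','scene'):
    if q[5]=='2':r.grab_frame(c)
    for o in r.cut_out(q,c)[:4]:
        m=o['mask'].astype(np.uint8);b=o['bbox']
        p,f,n=fit(c,m.astype(float),maskpose(c,m))
        print(q,c,b,round(o['confidence'],2),np.round(p,2),round(np.degrees(p[2]),1),round(f,1),n)
for q,z in(('bay',0),('bay_mouth',0),('bay_bar',40)):
  for c in('top','scene'):
    for o in r.place_of(q,c)[:2]: print(q,c,np.round(o['location'],1),round(o['confidence'],2),np.round(ray(c,o['location'][::-1],z)))
img=cv2.cvtColor(cv2.imread('pics/top0.png'),cv2.COLOR_BGR2RGB);d=np.load('top0.npy');C=cloud('top',d)
def crop(x0,y0,w,h,s):return cv2.resize(img[y0:y0+h,x0:x0+w],None,fx=s,fy=s,interpolation=cv2.INTER_CUBIC)
a=crop(285,165,90,75,8);save('crop1.png',a[:600])
b=np.hstack([crop(200,228,40,60,8),crop(410,222,40,60,8)]);save('crop2.png',b)
Z=C[...,2]
for yy in range(168,222,6):print(yy,[f'{z:.0f}' for z in Z[yy,292:372:3]])
print(np.round(C[180,334]),np.round(C[200,330]))
E
```

```text
wedge2_mid top [311.2, 194.2, 333.8, 234.3] 0.75 [553.92  30.24   2.98] 170.5 82.6 415.0
wedge2_mid scene [307.5, 193.1, 317.1, 223.6] 0.76 [549.55  30.66   3.02] 173.0 81.5 186.0
wedge2_mid scene [279.9, 205.1, 342.5, 236.0] 0.21 [635.17 -16.32  -1.74] -100.0 570.4 798.0
wedge3_mid top [416.0, 230.7, 443.2, 272.3] 0.85 [ 457.84 -252.78    6.03] 345.8 29.2 615.0
wedge3_mid scene [226.1, 188.5, 236.2, 219.7] 0.51 [ 4.5389e+02 -2.5201e+02 -2.5000e-01] -14.1 15.4 300.0
wedge4_mid top [212.3, 238.7, 234.0, 279.6] 0.95 [424.23 298.42   2.91] 166.5 25.4 562.0
wedge4_mid scene [369.9, 151.5, 376.8, 180.2] 0.84 [420.93 300.46   2.86] 164.0 20.0 226.0
wedge4_mid scene [281.1, 206.1, 342.4, 239.5] 0.55 [635.39 -15.24  -1.73] -99.0 542.4 762.0
bay top [201.5 330.7] 0.66 [588.  12.   0.]
bay scene [220.5 309.6] 0.68 [582.   8.   0.]
bay_bar top [197.5 331.1] 0.87 [593.  12.  40.]
bay_bar top [194.2 313.7] 0.18 [601.  59.  40.]
bay_bar scene [213.8 307.6] 0.56 [577.   2.  40.]
168 ['-0', '-3', '-4', '2', '-3', '-1', '-2', '1', '6', '-5', '1', '-3', '-3', '0', '0', '-4', '-7', '3', '-1', '-5', '3'
[... 663 characters left out ...]
, '0', '-0', '2']
198 ['-1', '-1', '-0', '26', '40', '41', '43', '46', '45', '43', '40', '47', '44', '46', '46', '43', '39', '46', '-3', '2', '-1', '2', '27', '2', '1', '1', '-1']
204 ['-5', '3', '-1', '24', '27', '22', '30', '25', '23', '1', '20', '24', '29', '32', '0', '4', '-3', '45', '42', '45', '45', '44', '45', '46', '4', '-1', '1']
210 ['-1', '-1', '-4', '32', '26', '25', '30', '30', '-6', '30', '29', '28', '28', '-1', '-1', '-0', '-7', '2', '-1', '-4', '-3', '24', '28', '-3', '1', '-1', '-3']
216 ['-6', '-1', '-4', '1', '27', '25', '25', '-0', '1', '26', '27', '24', '27', '-3', '-4', '-2', '2', '-5', '1', '2', '-3', '29', '-3', '1345', '1', '4', '1']
[644.   5.  21.] [586.  15.  39.]
```

View pics/crop1.png

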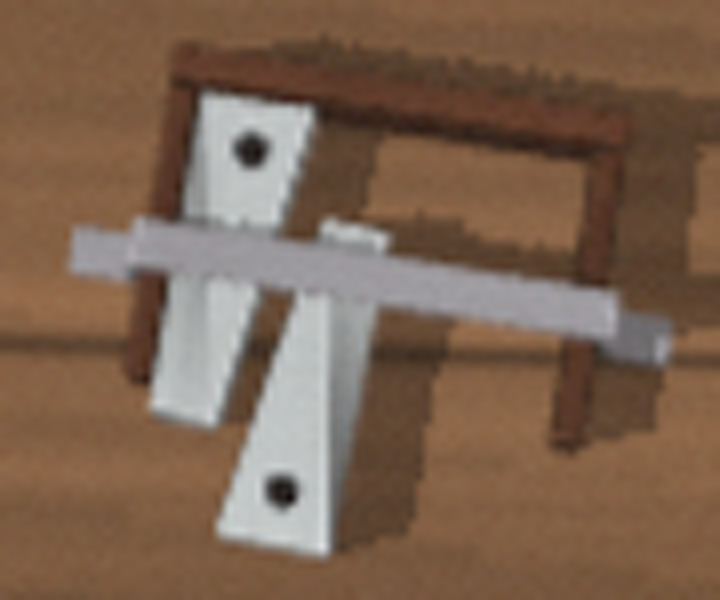

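View pics/crop2.png

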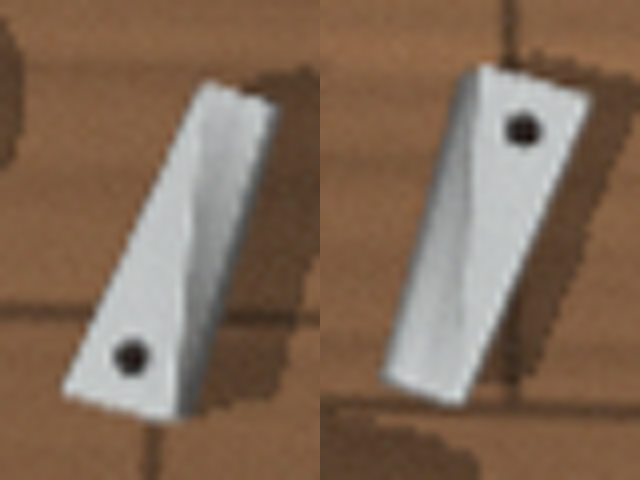

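```bash
cat > bay.py <<'E'
from h import *
from scipy.optimize import least_squares
cp=lambda u,v:(285+(u+.5)/8-.5,165+(v+.5)/8-.5)
def tf(p,B):
    a=p[2];R=np.array([[np.cos(a),-np.sin(a)],[np.sin(a),np.cos(a)]]);return np.asarray(B)@R.T+p[:2]
# bay xy, z, crop px
pts=[((-45,78),30,(123,378)),((-45,68),30,(150,383)),((-45,-68),30,(552,446)),((-45,-78),30,(582,449)),
((67,78),45,(175,46)),((67,-78),45,(630,106)),((55,68),28,(200,93)),((55,28),28,(317,107)),((-55,68),28,(150,410)),((-55,44),28,(214,427))]
W=np.array([ray('top',cp(*c),z)[:2] for _,z,c in pts]);B=np.array([b for b,_,_ in pts],float)
o=least_squares(lambda q:(tf([q[0],q[1],q[2]/100],B)-W).ravel(),[595,5,-15],loss='soft_l1',f_scale=3)
bp=o.x/[1,1,100];print(bp,np.degrees(bp[2]))
print(np.round((tf(bp,B)-W),1).tolist())
b1=ray('top',cp(137,238),44)-ray('top',cp(615,312),44);print('bar yaw',np.degrees(np.arctan2(b1[1],b1[0]))-90)
a=bp[2];R=np.array([[np.cos(a),-np.sin(a)],[np.sin(a),np.cos(a)]])
for c in((218,533),(331,554),(390,235),(322,220)):
    print('w2 corner in bay',np.round((ray('top',cp(*c),28)[:2]-bp[:2])@R,1))
E
python3 bay.py
```

```text
[ 5.88605502e+02  1.16234918e+01 -1.25300375e-01] -7.179182656571944
[[0.1, 0.4], [0.3, -0.4], [0.9, -0.6], [0.4, -0.5], [0.7, 0.8], [-2.4, -1.4], [0.1, 0.8], [-1.2, 0.9], [-0.7, 1.0], [1.4, -1.2]]
bar yaw -7.362941205873312
w2 corner in bay [-91.4  38.3]
w2 corner in bay [-92.6  -0. ]
w2 corner in bay [16.7 -3.6]
w2 corner in bay [18.2 19.8]
```

```bash
cat >> h.py <<'E'
BAY=[588.6,11.6,-0.1253]
def rot(a): return np.array([[np.cos(a),-np.sin(a)],[np.sin(a),np.cos(a)]])
def b2w(q): return rot(BAY[2])@np.asarray(q,float)+BAY[:2]
def w2b(q): return (np.asarray(q)[:2]-BAY[:2])@rot(BAY[2])
def go(xy,z,yawdeg,bay=False):
    "print rz (deg) first, then shift in cm along tool axes after that turn"
    s=r.sense();p=s['eef_pos'];yaw=np.degrees(s['tcp_rot'][2])
    t=b2w(xy) if bay else np.asarray(xy,float)
    rz=-((yawdeg-yaw+180)%360-180);a=np.radians(yawdeg);d=t-p[:2]
    print('rz',round(rz,2),'t',np.round([d@[np.cos(a),np.sin(a)]/10,d@[np.sin(a),-np.cos(a)]/10,(p[2]-z)/10],2),'world',np.round(t),'clk',s['clock'])
E
python3 - <<'E'
from h import *
go((-125,18),150,172.8,True)
E
```

```text
rz -10.15 t [-34.74 -51.2    8.13] world [467.  45.] clk 1.35
```

Call:
move_arm(
  increments=[
    {"rz": -5.07,"gripper": -1},
    {"rz": -5.08},
    {"tx": -2.67,"ty": -3.94},
    {"tx": -2.67,"ty": -3.94},
    {"tx": -2.67,"ty": -3.94},
    {"tx": -2.67,"ty": -3.94},
    {"tx": -2.67,"ty": -3.94},
    {"tx": -2.67,"ty": -3.94},
    {"tx": -2.67,"ty": -3.94},
    {"tx": -2.67,"ty": -3.94},
    {"tx": -2.67,"ty": -3.94},
    {"tx": -2.67,"ty": -3.94},
  ],
)

```text
invalid input
```

Call:
move_arm(
  increments=[
    {"tx": -2.67,"ty": -3.94},
    {"tx": -2.67,"ty": -3.94},
    {"tx": -2.67,"ty": -3.94,"tz": 1},
    {"tz": 4},
    {"tz": 3},
    {},
  ],
)

```text
invalid input
```

```bash
python3 - <<'E'
from h import *
go((-125,18),8,172.8,True)
s=r.sense();print(s['eef_pos'],s['opening'],np.round(s['contact_force'],1))
E
```

```text
rz -10.15 t [-34.74 -51.2   22.33] world [467.  45.] clk 1.35
[186.36661867 596.5754329  231.2915227 ] 0.9998961832097478 [0.4 1.  0.1]
```

Call:
move_arm(
  increments=[
    {"tx": 0,"ty": 0,"tz": 0,"rx": 0,"ry": 0,"rz": -5.07,"gripper": -1},
    {"tx": 0,"ty": 0,"tz": 0,"rx": 0,"ry": 0,"rz": -5.08,"gripper": -1},
  ],
)

```text
clock: 1.55
eef_pos: [186.4, 596.6, 231.3]
tcp_rot: [-3.142, -0.0, 3.019]
contact_force: [-0.1, 0.2, -0.0]
opening: 0.687
```

Call:
move_arm(
  increments=[
    {"tx": -2.67,"ty": -3.94,"tz": 0,"gripper": -1},
  ],
)

```text
invalid input
```

Call:
move_arm(
  increments=[
    {"tx": -2.67,"ty": -3.94,"tz": 0,"rx": 0,"ry": 0,"rz": 0,"gripper": -1},
    {"tx": -2.67,"ty": -3.94,"tz": 0,"rx": 0,"ry": 0,"rz": 0,"gripper": -1},
    {"tx": -2.67,"ty": -3.94,"tz": 0,"rx": 0,"ry": 0,"rz": 0,"gripper": -1},
    {"tx": -2.67,"ty": -3.94,"tz": 0,"rx": 0,"ry": 0,"rz": 0,"gripper": -1},
    {"tx": -2.67,"ty": -3.94,"tz": 0,"rx": 0,"ry": 0,"rz": 0,"gripper": -1},
    {"tx": -2.67,"ty": -3.94,"tz": 0,"rx": 0,"ry": 0,"rz": 0,"gripper": -1},
    {"tx": -2.67,"ty": -3.94,"tz": 0,"rx": 0,"ry": 0,"rz": 0,"gripper": -1},
    {"tx": -2.67,"ty": -3.94,"tz": 0,"rx": 0,"ry": 0,"rz": 0,"gripper": -1},
    {"tx": -2.67,"ty": -3.94,"tz": 0,"rx": 0,"ry": 0,"rz": 0,"gripper": -1},
    {"tx": -2.67,"ty": -3.94,"tz": 0,"rx": 0,"ry": 0,"rz": 0,"gripper": -1},
    {"tx": -2.67,"ty": -3.94,"tz": 0,"rx": 0,"ry": 0,"rz": 0,"gripper": -1},
    {"tx": -2.67,"ty": -3.94,"tz": 0,"rx": 0,"ry": 0,"rz": 0,"gripper": -1},
  ],
)

```text
clock: 2.75
eef_pos: [445.7, 85.5, 231.6]
tcp_rot: [3.141, 0.001, 3.016]
contact_force: [0.2, 0.6, -0.9]
opening: 0.003
```

Call:
move_arm(
  increments=[
    {"tx": -2.67,"ty": -3.94,"tz": 0,"rx": 0,"ry": 0,"rz": 0,"gripper": -1},
    {"tx": 0,"ty": 0,"tz": 5,"rx": 0,"ry": 0,"rz": 0,"gripper": -1},
    {"tx": 0,"ty": 0,"tz": 5,"rx": 0,"ry": 0,"rz": 0,"gripper": -1},
    {"tx": 0,"ty": 0,"tz": 5,"rx": 0,"ry": 0,"rz": 0,"gripper": -1},
    {"tx": 0,"ty": 0,"tz": 4,"rx": 0,"ry": 0,"rz": 0,"gripper": -1},
    {"tx": 0,"ty": 0,"tz": 2.5,"rx": 0,"ry": 0,"rz": 0,"gripper": -1},
    {"tx": 0,"ty": 0,"tz": 0,"rx": 0,"ry": 0,"rz": 0,"gripper": -1},
  ],
)

```text
clock: 3.45
eef_pos: [464.2, 44.7, 13.6]
tcp_rot: [-3.14, -0.006, 3.016]
contact_force: [1.0, 0.5, 0.5]
opening: -0.004
```

```bash
cat > chk.py <<'E'
from h import *
import sys
s=r.sense();print(np.round(w2b(s['eef_pos']),1),np.round(s['eef_pos'],1),'F',np.round(s['contact_force'],1),s['clock'])
go((-66,18),8,172.8,True)
if len(sys.argv)>1:
    n,x0,y0,w,h,k=sys.argv[1],*map(int,sys.argv[2:7])
    p,d=r.grab_frame('top');save(n,cv2.resize(p[y0:y0+h,x0:x0+w],None,fx=k,fy=k,interpolation=cv2.INTER_CUBIC))
E
python3 chk.py
```

```text
[-127.6   17.2] [464.2  44.7  13.6] F [1.  0.5 0.5] 3.45
rz -0.0 t [-6.16  0.08  0.56] world [525.  38.] clk 3.45
```

Call:
move_arm(
  increments=[
    {"tx": -1.2,"ty": 0,"tz": 0.4,"rx": 0,"ry": 0,"rz": 0,"gripper": -1},
    {"tx": -0.8,"ty": 0,"tz": 0,"rx": 0,"ry": 0,"rz": 0,"gripper": -1},
    {"tx": -0.4,"ty": 0,"tz": 0,"rx": 0,"ry": 0,"rz": 0,"gripper": -1},
    {"tx": -0.4,"ty": 0,"tz": 0,"rx": 0,"ry": 0,"rz": 0,"gripper": -1},
    {"tx": -0.5,"ty": 0,"tz": 0,"rx": 0,"ry": 0,"rz": 0,"gripper": -1},
    {"tx": -0.5,"ty": 0,"tz": 0,"rx": 0,"ry": 0,"rz": 0,"gripper": -1},
    {"tx": -0.5,"ty": 0,"tz": 0,"rx": 0,"ry": 0,"rz": 0,"gripper": -1},
    {"tx": -0.5,"ty": 0,"tz": 0,"rx": 0,"ry": 0,"rz": 0,"gripper": -1},
    {"tx": -0.5,"ty": 0,"tz": 0,"rx": 0,"ry": 0,"rz": 0,"gripper": -1},
    {"tx": 0,"ty": 0,"tz": 0,"rx": 0,"ry": 0,"rz": 0,"gripper": -1},
  ],
)

```text
clock: 4.45
eef_pos: [520.2, 38.2, 12.4]
tcp_rot: [3.141, 0.001, 3.016]
contact_force: [-0.1, -1.0, 0.4]
opening: -0.003
```

```bash
python3 chk.py
```

```text
[-71.2  17.9] [520.2  38.2  12.4] F [-0.1 -1.   0.4] 4.45
rz -0.0 t [-0.52  0.01  0.44] world [525.  38.] clk 4.45
```

Call:
move_arm(
  increments=[
    {"tx": -0.2,"ty": 0,"tz": 0,"rx": 0,"ry": 0,"rz": 0,"gripper": -1},
    {"tx": -0.2,"ty": 0,"tz": 0,"rx": 0,"ry": 0,"rz": 0,"gripper": -1},
    {"tx": -0.15,"ty": 0,"tz": 0,"rx": 0,"ry": 0,"rz": 0,"gripper": -1},
    {"tx": -0.1,"ty": 0,"tz": 0,"rx": 0,"ry": 0,"rz": 0,"gripper": -1},
  ],
)

```text
clock: 4.85
eef_pos: [525.6, 37.5, 12.3]
tcp_rot: [-3.142, -0.0, 3.016]
contact_force: [-1.1, 0.6, -0.8]
opening: -0.0
```

```bash
python3 chk.py a1.png 285 165 90 75 8
```

```text
[-65.7  17.8] [525.6  37.5  12.3] F [-1.1  0.6 -0.8] 4.85
rz 0.0 t [0.03 0.02 0.43] world [525.  38.] clk 4.85
```

View pics/a1.png

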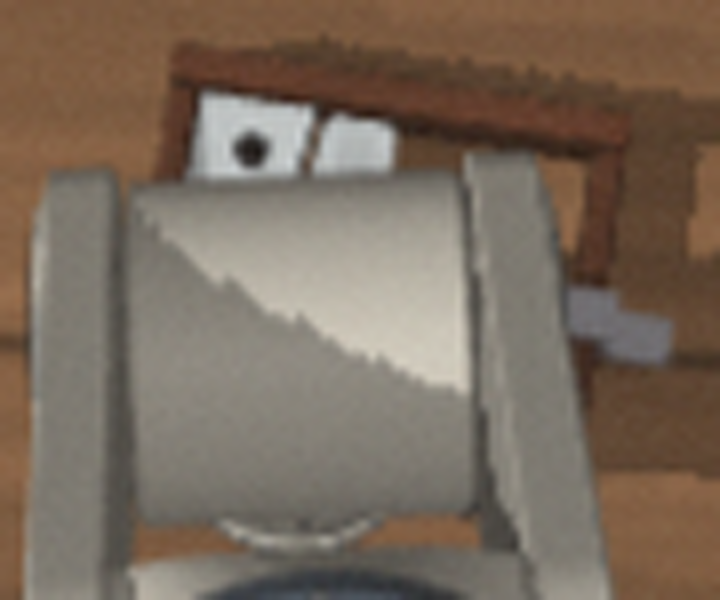

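Wedge2's tail (about px 325–395, 115–175 in the crop) is close to the back board. I'll push on until I feel contact.

Call:
move_arm(
  increments=[
    {"tx": -0.15,"ty": 0,"tz": 0,"rx": 0,"ry": 0,"rz": 0,"gripper": -1},
    {"tx": -0.15,"ty": 0,"tz": 0,"rx": 0,"ry": 0,"rz": 0,"gripper": -1},
    {"tx": 0,"ty": 0,"tz": 0,"rx": 0,"ry": 0,"rz": 0,"gripper": -1},
  ],
)

```text
clock: 5.2
eef_pos: [527.1, 37.1, 12.0]
tcp_rot: [-3.141, -0.003, 3.016]
contact_force: [-5.7, 1.2, 2.1]
opening: -0.0
```

Call:
move_arm(
  increments=[
    {"tx": -0.15,"ty": 0,"tz": 0,"rx": 0,"ry": 0,"rz": 0,"gripper": -1},
    {"tx": -0.1,"ty": 0,"tz": 0,"rx": 0,"ry": 0,"rz": 0,"gripper": -1},
  ],
)

```text
clock: 5.4
eef_pos: [527.1, 36.9, 11.5]
tcp_rot: [-3.141, -0.008, 3.016]
contact_force: [-12.9, 2.9, 6.8]
opening: 0.003
```

Call:
move_arm(
  increments=[
    {"tx": 2,"ty": 0,"tz": 0,"rx": 0,"ry": 0,"rz": 0,"gripper": -1},
    {"tx": 2,"ty": 0,"tz": -4,"rx": 0,"ry": 0,"rz": 5.5,"gripper": 0.6},
    {"tx": 0,"ty": 0,"tz": -5,"rx": 0,"ry": 0,"rz": 5.6,"gripper": 0.6},
  ],
)

```text
clock: 5.7
eef_pos: [486.8, 41.7, 100.8]
tcp_rot: [-3.139, -0.007, 2.819]
contact_force: [1.2, -0.2, -0.7]
opening: 0.328
```

```bash
python3 - <<'E'
from h import *
a=np.radians(-14.1)
g=np.array([456,-252.4])+rot(a)@[-37,2.7]
go(g,2,161.7); s=r.sense();print(s['eef_pos'],s['opening'])
# refine w3 from fresh frame
p,d=r.grab_frame('top')
for o in r.cut_out('wedge3_mid','top')[:1]:
    m=o['mask'].astype(np.uint8);print(np.round(fit('top',m.astype(float),maskpose('top',m))[0],3))
E
```

```text
rz -0.2 t [ -2.6  -28.89   9.88] world [ 421. -241.] clk 5.7
[486.8161123   41.68329567 100.83866632] 0.32762815296625275
[ 459.095 -252.805    6.019]
```

Call:
move_arm(
  increments=[
    {"tx": -0.37,"ty": -4.13,"tz": 0,"rx": 0,"ry": 0,"rz": 0,"gripper": 0.6},
    {"tx": -0.37,"ty": -4.13,"tz": 0,"rx": 0,"ry": 0,"rz": 0,"gripper": 0.6},
    {"tx": -0.37,"ty": -4.13,"tz": 0,"rx": 0,"ry": 0,"rz": 0,"gripper": 0.6},
    {"tx": -0.37,"ty": -4.13,"tz": 0,"rx": 0,"ry": 0,"rz": 0,"gripper": 0.6},
    {"tx": -0.37,"ty": -4.13,"tz": 0,"rx": 0,"ry": 0,"rz": 0,"gripper": 0.6},
    {"tx": -0.37,"ty": -4.13,"tz": 0,"rx": 0,"ry": 0,"rz": 0,"gripper": 0.6},
    {"tx": -0.37,"ty": -4.13,"tz": 0,"rx": 0,"ry": 0,"rz": 0,"gripper": 0.6},
    {"tx": 0,"ty": 0,"tz": 3,"rx": 0,"ry": 0,"rz": 0,"gripper": 0.6},
    {"tx": 0,"ty": 0,"tz": 0,"rx": 0,"ry": 0,"rz": 0,"gripper": 0.6},
  ],
)

```text
clock: 6.7
eef_pos: [423.2, -241.1, 70.0]
tcp_rot: [3.141, -0.004, 2.82]
contact_force: [-1.5, 0.4, 0.4]
opening: 0.795
```

```bash
python3 - <<'E'
from h import *
a=np.radians(-14.1)
g=np.array([456,-252.4])+rot(a)@[-37,2.7]
go(g,2,161.7); s=r.sense();print(s['eef_pos'],s['opening'])
E
python3 chk.py a2.png 395 205 90 75 8
```

```text
rz -0.13 t [ 0.24 -0.04  6.8 ] world [ 421. -241.] clk 6.7
[ 423.23341594 -241.10918155   70.00643148] 0.7951436636531395
[-132.5 -271.4] [ 423.2 -241.1   70. ] F [-1.5  0.4  0.4] 6.7
rz -11.23 t [-6.64 28.94  6.2 ] world [525.  38.] clk 6.7
```

View pics/a2.png

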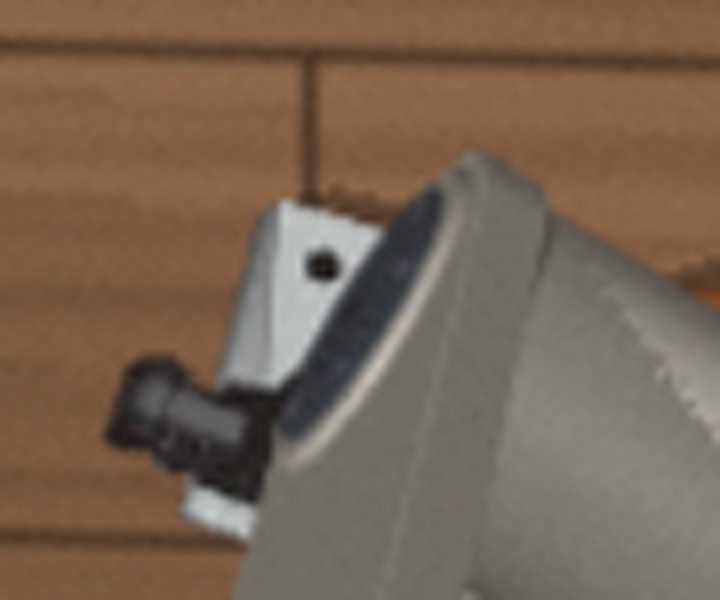

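The open jaws straddle wedge3 near its tail (crop px 110–270, 360–500), as planned. Descending to grip.

Call:
move_arm(
  increments=[
    {"tx": 0.1,"ty": 0,"tz": 3.5,"rx": 0,"ry": 0,"rz": 0,"gripper": 0.6},
    {"tx": 0,"ty": 0,"tz": 3.1,"rx": 0,"ry": 0,"rz": 0,"gripper": 0.6},
    {"tx": 0,"ty": 0,"tz": 0,"rx": 0,"ry": 0,"rz": 0,"gripper": -1},
    {"tx": 0,"ty": 0,"tz": 0,"rx": 0,"ry": 0,"rz": 0,"gripper": -1},
    {"tx": 0,"ty": 0,"tz": 0,"rx": 0,"ry": 0,"rz": 0,"gripper": -1},
    {"tx": 0,"ty": 0,"tz": 0,"rx": 0,"ry": 0,"rz": 0,"gripper": -1},
    {"tx": 0,"ty": 0,"tz": 0,"rx": 0,"ry": 0,"rz": 0,"gripper": -1},
  ],
  squeeze=70,
)

```text
clock: 7.45
eef_pos: [425.4, -240.7, 8.1]
tcp_rot: [-3.141, 0.003, 2.822]
contact_force: [-0.2, 3.6, 8.4]
opening: 0.297
```

```bash
cat > w.py <<'E'
from h import *
import sys
q,c=sys.argv[1:3]
r.grab_frame(c)
for o in r.cut_out(q,c)[:3]:
    m=o['mask'].astype(np.uint8);p,f,n=fit(c,m.astype(float),maskpose(c,m))
    print(q,c,round(o['confidence'],2),np.round(p[:2],1),round(np.degrees(p[2]),1),'bay',np.round(w2b(p[:2]),1),round(np.degrees(p[2]-BAY[2]),1),round(f),n)
s=r.sense();print(np.round(s['eef_pos'],1),np.degrees(s['tcp_rot'][2]),s['opening'],s['contact_force'])
E
python3 w.py wedge3_mid scene
```

```text
wedge3_mid scene 0.66 [ 454.  -252.6] -11.7 bay [-100.5 -279. ] -4.5 37 272.0
[ 425.4 -240.7    8.2] 161.70636431359708 0.2996615473416316 [-0.92144226  4.16616434  8.23147357]
```

Call:
move_arm(
  increments=[
    {"tx": 0,"ty": 0,"tz": -0.5,"rx": 0,"ry": 0,"rz": 0,"gripper": -1},
    {"tx": 0,"ty": 0,"tz": -1.0,"rx": 0,"ry": 0,"rz": 0,"gripper": -1},
    {"tx": 0,"ty": 0,"tz": 0,"rx": 0,"ry": 0,"rz": -3.4,"gripper": -1},
    {"tx": 0,"ty": 0,"tz": 0,"rx": 0,"ry": 0,"rz": -3.5,"gripper": -1},
  ],
)

```text
clock: 7.95
eef_pos: [424.6, -240.8, 22.6]
tcp_rot: [-3.141, 0.001, 2.945]
contact_force: [0.4, 0.3, -3.5]
opening: 0.302
```

```bash
python3 w.py wedge3_mid scene; python3 -c "
from h import *
go((-148,-17),5,168.6,True)"
```

```text
wedge3_mid scene 0.51 [ 446.1 -248.8] -7.1 bay [-108.9 -276.2] 0.1 16 293.0
[ 424.4 -240.7   22.2] 168.65323204950906 0.3019958182094856 [-0.16393821  0.37991189 -2.51523335]
rz 0.05 t [ 3.53 25.19  1.72] world [440.  13.] clk 8.05
```

Call:
move_arm(
  increments=[
    {"tx": 0.6,"ty": 2.5,"tz": 0,"rx": 0,"ry": 0,"rz": 0,"gripper": -1},
    {"tx": 0.6,"ty": 4,"tz": 0,"rx": 0,"ry": 0,"rz": 0,"gripper": -1},
    {"tx": 0.6,"ty": 4.2,"tz": 0,"rx": 0,"ry": 0,"rz": 0,"gripper": -1},
    {"tx": 0.6,"ty": 4.2,"tz": 0,"rx": 0,"ry": 0,"rz": 0,"gripper": -1},
    {"tx": 0.6,"ty": 4.2,"tz": 0,"rx": 0,"ry": 0,"rz": 0,"gripper": -1},
    {"tx": 0.5,"ty": 3.6,"tz": 0,"rx": 0,"ry": 0,"rz": 0,"gripper": -1},
    {"tx": 0,"ty": 2.5,"tz": 0,"rx": 0,"ry": 0,"rz": 0,"gripper": -1},
    {"tx": 0,"ty": 0,"tz": 0.8,"rx": 0,"ry": 0,"rz": 0,"gripper": -1},
    {"tx": 0,"ty": 0,"tz": 0.4,"rx": 0,"ry": 0,"rz": 0,"gripper": -1},
    {"tx": 0,"ty": 0,"tz": 0,"rx": 0,"ry": 0,"rz": 0,"gripper": -1},
  ],
)

```text
clock: 9.05
eef_pos: [439.1, 12.9, 8.9]
tcp_rot: [-3.141, -0.001, 2.942]
contact_force: [-0.5, -0.0, -2.5]
opening: 0.302
```

```bash
python3 w.py wedge3_mid scene; python3 w.py wedge3_mid top; python3 -c "
from h import *
go((-148,-17),8,168.6,True)"; python3 chk.py a3.png 275 160 100 75 8
```

```text
wedge3_mid scene 0.56 [471.5   5.7] -6.4 bay [-115.4  -20.5] 0.8 13 275.0
[439.4  12.6   9.2] 168.49826547462033 0.2999994180431073 [ 0.15341792 -1.21550191 -3.59709219]
[439.6  12.7   9.4] 168.50642849139632 0.30716656458600855 [ 0.21275012 -0.24051833 -4.04246785]
rz -0.09 t [0.01 0.05 0.14] world [440.  13.] clk 9.25
[-148.   -17.5] [439.6  12.7   9.4] F [ 0.2 -0.2 -4. ] 9.25
rz -4.29 t [-8.19  3.56  0.14] world [525.  38.] clk 9.25
```

View pics/a3.png

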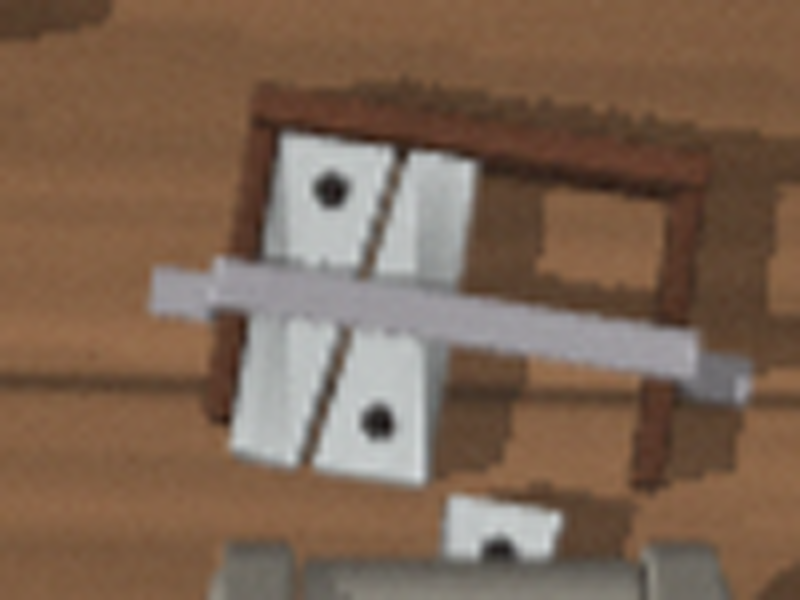

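Call:
move_arm(
  increments=[
    {"tx": -0.96,"ty": 0.07,"tz": 0,"rx": 0,"ry": 0,"rz": 0,"gripper": -1},
    {"tx": -0.96,"ty": 0.07,"tz": 0,"rx": 0,"ry": 0,"rz": 0,"gripper": -1},
    {"tx": -0.96,"ty": 0.07,"tz": 0,"rx": 0,"ry": 0,"rz": 0,"gripper": -1},
    {"tx": -0.96,"ty": 0.07,"tz": 0,"rx": 0,"ry": 0,"rz": 0,"gripper": -1},
    {"tx": -0.96,"ty": 0.07,"tz": 0,"rx": 0,"ry": 0,"rz": 0,"gripper": -1},
    {"tx": -0.96,"ty": 0.07,"tz": 0,"rx": 0,"ry": 0,"rz": 0,"gripper": -1},
    {"tx": -0.96,"ty": 0.07,"tz": 0,"rx": 0,"ry": 0,"rz": 0,"gripper": -1},
    {"tx": -0.8,"ty": 0.06,"tz": 0,"rx": 0,"ry": 0,"rz": 0,"gripper": -1},
    {"tx": 0,"ty": 0,"tz": 0,"rx": 0,"ry": 0,"rz": 0,"gripper": -1},
  ],
)

```text
clock: 10.2
eef_pos: [516.0, 3.9, 9.4]
tcp_rot: [3.141, 0.001, 2.943]
contact_force: [0.3, -0.4, -2.4]
opening: 0.303
```

```bash
python3 w.py wedge3_mid scene; python3 chk.py
```

```text
wedge3_mid scene 0.47 [548.5  -3.4] -9.0 bay [-37.9 -19.9] -1.9 71 217.0
[514.2   3.9   9.1] 168.59743095909766 0.2987212887185831 [-0.12824277 -0.91923172 -3.39836489]
[-72.9 -16.9] [514.2   3.9   9.1] F [-0.1 -0.9 -3.4] 10.3
rz -4.2 t [-0.69  3.49  0.11] world [525.  38.] clk 10.3
```

Call:
move_arm(
  increments=[
    {"tx": 0,"ty": 0,"tz": 0.1,"rx": 0,"ry": 0,"rz": 0,"gripper": 0},
    {"tx": 0,"ty": 0,"tz": 0,"rx": 0,"ry": 0,"rz": 0,"gripper": 0},
    {"tx": 0,"ty": 0,"tz": -1.5,"rx": 0,"ry": 0,"rz": 0,"gripper": 0},
    {"tx": 0,"ty": 0,"tz": -3.5,"rx": 0,"ry": 0,"rz": 0,"gripper": 0},
    {"tx": 2.2,"ty": -0.2,"tz": 0,"rx": 0,"ry": 0,"rz": -2.1,"gripper": -1},
    {"tx": 2.2,"ty": 0,"tz": 0,"rx": 0,"ry": 0,"rz": -2.1,"gripper": -1},
    {"tx": 0.5,"ty": 0,"tz": 0,"rx": 0,"ry": 0,"rz": 0,"gripper": -1},
    {"tx": 0,"ty": 0,"tz": 0,"rx": 0,"ry": 0,"rz": 0,"gripper": -1},
  ],
)

```text
clock: 11.1
eef_pos: [465.6, 10.6, 58.5]
tcp_rot: [3.142, 0.0, 3.015]
contact_force: [0.5, -0.1, -0.0]
opening: -0.004
```

```bash
python3 w.py wedge3_mid scene; python3 w.py wedge3_mid top; python3 chk.py; python3 -c "
from h import *
go((-64,-16),9,172.8,True)"
```

```text
wedge3_mid scene 0.75 [544.7  -3.2] -8.4 bay [-41.7 -20.2] -1.2 58 230.0
[467.1  10.5  58.5] 172.7642599606005 0.0010375278494562303 [ 0.60394824 -0.34779546 -0.28431837]
wedge3_mid top 0.68 [547.9  -3.2] 172.3 bay [-38.6 -19.8] 179.4 153 148.0
[467.1  10.5  58.3] 172.77466570535188 -0.0002963196008370193 [0.64147073 0.36850948 0.34608676]
[-120.4  -16.3] [467.1  10.5  58.3] F [0.6 0.4 0.3] 11.3
rz -0.03 t [-5.44  3.43  5.03] world [525.  38.] clk 11.3
rz -0.03 t [-5.64  0.03  4.93] world [523.   4.] clk 11.3
```

Call:
move_arm(
  increments=[
    {"tx": 0,"ty": 0,"tz": 3,"rx": 0,"ry": 0,"rz": 0,"gripper": -1},
    {"tx": 0,"ty": 0,"tz": 1.8,"rx": 0,"ry": 0,"rz": 0,"gripper": -1},
    {"tx": -1,"ty": 0,"tz": 0,"rx": 0,"ry": 0,"rz": 0,"gripper": -1},
    {"tx": -0.5,"ty": 0,"tz": 0,"rx": 0,"ry": 0,"rz": 0,"gripper": -1},
    {"tx": -0.5,"ty": 0,"tz": 0,"rx": 0,"ry": 0,"rz": 0,"gripper": -1},
    {"tx": -0.6,"ty": 0,"tz": 0,"rx": 0,"ry": 0,"rz": 0,"gripper": -1},
    {"tx": -0.6,"ty": 0,"tz": 0,"rx": 0,"ry": 0,"rz": 0,"gripper": -1},
    {"tx": -0.6,"ty": 0,"tz": 0,"rx": 0,"ry": 0,"rz": 0,"gripper": -1},
    {"tx": -0.6,"ty": 0,"tz": 0,"rx": 0,"ry": 0,"rz": 0,"gripper": -1},
    {"tx": -0.5,"ty": 0,"tz": 0,"rx": 0,"ry": 0,"rz": 0,"gripper": -1},
    {"tx": 0,"ty": 0,"tz": 0,"rx": 0,"ry": 0,"rz": 0,"gripper": -1},
  ],
)

```text
clock: 12.4
eef_pos: [515.7, 4.3, 10.4]
tcp_rot: [3.141, 0.001, 3.016]
contact_force: [0.3, 0.8, -0.3]
opening: -0.002
```

Call:
move_arm(
  increments=[
    {"tx": -0.2,"ty": 0,"tz": 0,"rx": 0,"ry": 0,"rz": 0,"gripper": -1},
    {"tx": -0.2,"ty": 0,"tz": 0,"rx": 0,"ry": 0,"rz": 0,"gripper": -1},
    {"tx": 0,"ty": 0,"tz": 0,"rx": 0,"ry": 0,"rz": 0,"gripper": -1},
  ],
)

```text
clock: 12.7
eef_pos: [518.6, 3.9, 10.2]
tcp_rot: [-3.142, 0.0, 3.016]
contact_force: [0.3, -0.2, -0.5]
opening: 0.002
```

```bash
python3 w.py wedge3_mid scene;  python3 -c "
from h import *
go((-64,-16),9,172.8,True)"
```

```text
wedge3_mid scene 0.72 [639.7 -13.2] -93.2 bay [ 53.8 -18.2] -86.0 568 824.0
wedge3_mid scene 0.6 [561.  -3.] -6.4 bay [-25.5 -17.9] 0.8 81 202.0
[518.6   3.9  10.3] 172.80524776852332 0.00022366142833987797 [-0.74041943 -0.36803359 -0.37583439]
rz 0.01 t [-0.45  0.04  0.13] world [523.   4.] clk 12.8
```

Call:
move_arm(
  increments=[
    {"tx": -0.2,"ty": 0,"tz": 0,"rx": 0,"ry": 0,"rz": 0,"gripper": -1},
    {"tx": -0.2,"ty": 0,"tz": 0,"rx": 0,"ry": 0,"rz": 0,"gripper": -1},
    {"tx": -0.15,"ty": 0,"tz": 0,"rx": 0,"ry": 0,"rz": 0,"gripper": -1},
    {"tx": -0.15,"ty": 0,"tz": 0,"rx": 0,"ry": 0,"rz": 0,"gripper": -1},
  ],
)

```text
clock: 13.2
eef_pos: [522.6, 3.2, 9.7]
tcp_rot: [-3.141, -0.006, 3.016]
contact_force: [-12.4, 2.8, 5.7]
opening: -0.001
```

```bash
python3 chk.py a4.png 275 160 100 75 8; python3 -c "
from h import *
go((-64,-16),9,172.8,True)"
```

```text
[-64.4 -16.6] [522.6   3.2   9.7] F [-12.4   2.8   5.7] 13.2
rz -0.01 t [0.16 3.46 0.17] world [525.  38.] clk 13.2
rz -0.01 t [-0.04  0.06  0.07] world [523.   4.] clk 13.25
```

Call:
move_arm(
  increments=[
    {"tx": 2,"ty": 0,"tz": 0,"rx": 0,"ry": 0,"rz": 0,"gripper": -1},
    {"tx": 0,"ty": 0,"tz": -4,"rx": 0,"ry": 0,"rz": 7.5,"gripper": -1},
    {"tx": 0,"ty": 0,"tz": -4,"rx": 0,"ry": 0,"rz": 7.5,"gripper": -1},
    {"tx": 0,"ty": 0,"tz": 0,"rx": 0,"ry": 0,"rz": 7.5,"gripper": -1},
    {"tx": 0,"ty": 0,"tz": 0,"rx": 0,"ry": 0,"rz": 7.5,"gripper": -1},
    {"tx": 0,"ty": 0,"tz": 0,"rx": 0,"ry": 0,"rz": 7.5,"gripper": -1},
    {"tx": 0,"ty": 0,"tz": 0,"rx": 0,"ry": 0,"rz": 7.5,"gripper": -1},
    {"tx": 0,"ty": 0,"tz": 0,"rx": 0,"ry": 0,"rz": 7.5,"gripper": -1},
    {"tx": 0,"ty": 0,"tz": 0,"rx": 0,"ry": 0,"rz": 7.5,"gripper": -1},
    {"tx": 0,"ty": 0,"tz": 0,"rx": 0,"ry": 0,"rz": 7.5,"gripper": -1},
    {"tx": 0,"ty": 0,"tz": 0,"rx": 0,"ry": 0,"rz": 7.5,"gripper": -1},
    {"tx": 0,"ty": 0,"tz": 0,"rx": 0,"ry": 0,"rz": 7.5,"gripper": -1},
  ],
)

```text
clock: 14.45
eef_pos: [506.2, 5.5, 90.5]
tcp_rot: [3.14, 0.0, 1.571]
contact_force: [-0.9, -0.1, -1.1]
opening: 0.005
```

```bash
python3 w.py wedge4_mid top; python3 chk.py a4.png 285 165 90 75 8;python3 -c "
from h import *
go((-28,-50),60,82.8,True)"
```

```text
wedge4_mid top 0.57 [425.3 298.5] 167.3 bay [-197.9  264.3] 174.5 46 529.0
[506.1   5.5  90.5] 90.19397751672878 -0.0012414716324968074 [-0.07251253  0.87863337  0.03449966]
[-81.1 -16.4] [506.1   5.5  90.5] F [-0.1  0.9  0. ] 14.55
rz -82.61 t [-1.51  3.44  8.25] world [525.  38.] clk 14.55
rz 7.66 t [-3.36  5.32  3.04] world [555. -35.] clk 14.6
```

View pics/a4.png

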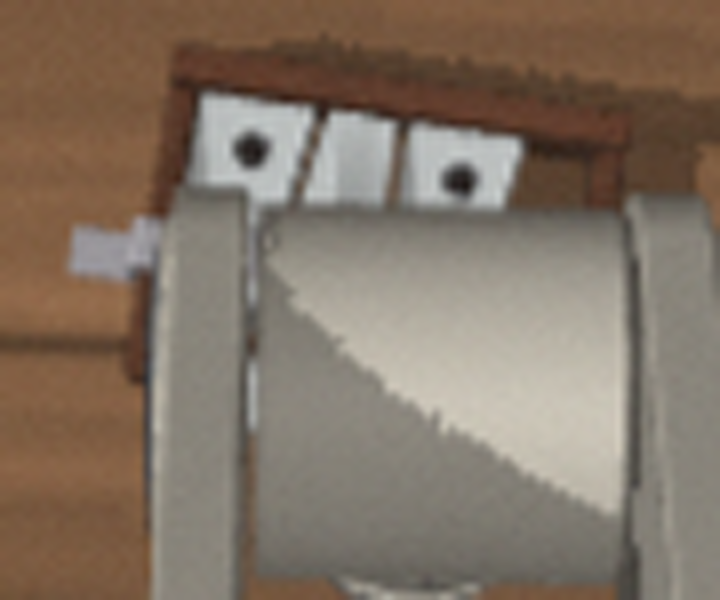

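All three wedges are home, with gaps of about 4 mm between them (crop px 305–320 and 390–405). Now I'll close the row to the left.

Call:
move_arm(
  increments=[
    {"tx": 0,"ty": 0,"tz": 0,"rx": 0,"ry": 0,"rz": 7.6,"gripper": -1},
    {"tx": -1.68,"ty": 2.66,"tz": 0,"rx": 0,"ry": 0,"rz": 0,"gripper": -1},
    {"tx": -1.68,"ty": 2.66,"tz": 0,"rx": 0,"ry": 0,"rz": 0,"gripper": -1},
    {"tx": 0,"ty": 0,"tz": 1.5,"rx": 0,"ry": 0,"rz": 0,"gripper": -1},
    {"tx": 0,"ty": 0,"tz": 0,"rx": 0,"ry": 0,"rz": 0,"gripper": -1},
  ],
)

```text
clock: 15.1
eef_pos: [553.6, -35.0, 74.0]
tcp_rot: [-3.14, 0.0, 1.446]
contact_force: [-0.5, -0.3, 0.4]
opening: 0.001
```

```bash
python3 -c "
from h import *
go((-28,-50),9,82.8,True)"
```

```text
rz 0.05 t [0.06 0.09 6.5 ] world [555. -35.] clk 15.1
```

Call:
move_arm(
  increments=[
    {"tx": 0,"ty": 0,"tz": 2.5,"rx": 0,"ry": 0,"rz": 0,"gripper": -1},
    {"tx": 0,"ty": 0,"tz": 2.2,"rx": 0,"ry": 0,"rz": 0,"gripper": -1},
    {"tx": 0,"ty": 0,"tz": 1.7,"rx": 0,"ry": 0,"rz": 0,"gripper": -1},
    {"tx": 0.3,"ty": 0,"tz": 0,"rx": 0,"ry": 0,"rz": 0,"gripper": -1},
    {"tx": 0.3,"ty": 0,"tz": 0,"rx": 0,"ry": 0,"rz": 0,"gripper": -1},
    {"tx": 0.3,"ty": 0,"tz": 0,"rx": 0,"ry": 0,"rz": 0,"gripper": -1},
    {"tx": 0.2,"ty": 0,"tz": 0,"rx": 0,"ry": 0,"rz": 0,"gripper": -1},
    {"tx": 0,"ty": 0,"tz": 0,"rx": 0,"ry": 0,"rz": 0,"gripper": -1},
  ],
)

```text
clock: 15.9
eef_pos: [555.9, -23.3, 12.1]
tcp_rot: [3.14, -0.0, 1.444]
contact_force: [-0.6, 1.0, -0.8]
opening: -0.001
```

```bash
python3 chk.py
```

```text
[-28.1 -38.7] [555.9 -23.3  12.1] F [-0.6  1.  -0.8] 15.9
rz -90.06 t [3.8  5.67 0.41] world [525.  38.] clk 15.9
```

Call:
move_arm(
  increments=[
    {"tx": 0.2,"ty": 0,"tz": 0,"rx": 0,"ry": 0,"rz": 0,"gripper": -1},
    {"tx": 0.2,"ty": 0,"tz": 0,"rx": 0,"ry": 0,"rz": 0,"gripper": -1},
    {"tx": 0,"ty": 0,"tz": 0,"rx": 0,"ry": 0,"rz": 0,"gripper": -1},
  ],
)

```text
clock: 16.2
eef_pos: [556.4, -19.8, 11.6]
tcp_rot: [3.141, 0.0, 1.444]
contact_force: [0.2, -2.6, 2.1]
opening: 0.001
```

Call:
move_arm(
  increments=[
    {"tx": 0.15,"ty": 0,"tz": 0,"rx": 0,"ry": 0,"rz": 0,"gripper": -1},
    {"tx": 0.15,"ty": 0,"tz": 0,"rx": 0,"ry": 0,"rz": 0,"gripper": -1},
    {"tx": 0,"ty": 0,"tz": 0,"rx": 0,"ry": 0,"rz": 0,"gripper": -1},
  ],
)

```text
clock: 16.5
eef_pos: [557.0, -18.7, 11.6]
tcp_rot: [3.14, 0.002, 1.444]
contact_force: [-0.9, -17.0, 3.2]
opening: -0.005
```

Call:
move_arm(
  increments=[
    {"tx": -0.7,"ty": 0,"tz": 0,"rx": 0,"ry": 0,"rz": 0,"gripper": -1},
    {"tx": 0,"ty": 0,"tz": -4,"rx": 0,"ry": 0,"rz": 0,"gripper": -1},
    {"tx": 0,"ty": 0,"tz": -5,"rx": 0,"ry": 0,"rz": 0,"gripper": -1},
    {"tx": 0,"ty": 0,"tz": 0,"rx": 0,"ry": 0,"rz": -7.9,"gripper": 1},
    {"tx": 0,"ty": 0,"tz": 0,"rx": 0,"ry": 0,"rz": -7.9,"gripper": 1},
    {"tx": 0,"ty": 0,"tz": 0,"rx": 0,"ry": 0,"rz": -7.9,"gripper": 1},
    {"tx": 0,"ty": 0,"tz": 0,"rx": 0,"ry": 0,"rz": -7.9,"gripper": 1},
    {"tx": 0,"ty": 0,"tz": 0,"rx": 0,"ry": 0,"rz": -7.9,"gripper": 1},
    {"tx": 0,"ty": 0,"tz": 0,"rx": 0,"ry": 0,"rz": -7.9,"gripper": 1},
    {"tx": 0,"ty": 0,"tz": 0,"rx": 0,"ry": 0,"rz": -7.9,"gripper": 1},
    {"tx": 0,"ty": 0,"tz": 0,"rx": 0,"ry": 0,"rz": -7.9,"gripper": 1},
    {"tx": 0,"ty": 0,"tz": 0,"rx": 0,"ry": 0,"rz": -7.9,"gripper": 1},
  ],
)

```text
clock: 17.7
eef_pos: [555.4, -23.4, 101.2]
tcp_rot: [3.141, -0.0, 2.69]
contact_force: [0.3, -0.6, -0.5]
opening: 0.998
```

```bash
python3 w.py wedge4_mid scene;python3 w.py wedge4_mid top; python3 -c "
from h import *
g=np.array([423,299.2])+rot(np.radians(166))@[37,-2.7]
go(g,60,161.9)
for q in('mug_mid','carabiner_mid'):
  o=r.place_of(q,'top')[0];print(q,ray('top',o['location'][::-1],20))"
```

```text
wedge4_mid scene 0.65 [419.  299.9] 165.5 bay [-204.3  264.8] 172.6 8 257.0
[555.3 -23.4 101.2] 153.90993215385237 0.9986290588422971 [-0.96305282 -0.0722063  -0.95806763]
wedge4_mid top 0.76 [423.5 298.5] 167.3 bay [-199.7  264. ] 174.5 42 539.0
[555.4 -23.5 101.2] 153.56413981677525 1.002420622729165 [-0.30674504 -0.12378133 -0.26000839]
rz -8.34 t [26.32 26.57  4.12] world [388. 311.] clk 17.9
mug_mid [445.75731843 491.72216867  20.        ]
carabiner_mid [379.23168189 118.52736595  20.        ]
```

Call:
move_arm(
  increments=[
    {"tx": 0,"ty": 0,"tz": 0,"rx": 0,"ry": 0,"rz": -8.3,"gripper": 1},
    {"tx": 3.29,"ty": 3.32,"tz": 0,"rx": 0,"ry": 0,"rz": 0,"gripper": 1},
    {"tx": 3.29,"ty": 3.32,"tz": 0,"rx": 0,"ry": 0,"rz": 0,"gripper": 1},
    {"tx": 3.29,"ty": 3.32,"tz": 0,"rx": 0,"ry": 0,"rz": 0,"gripper": 1},
    {"tx": 3.29,"ty": 3.32,"tz": 0,"rx": 0,"ry": 0,"rz": 0,"gripper": 1},
    {"tx": 3.29,"ty": 3.32,"tz": 0,"rx": 0,"ry": 0,"rz": 0,"gripper": 1},
    {"tx": 3.29,"ty": 3.32,"tz": 0,"rx": 0,"ry": 0,"rz": 0,"gripper": 1},
    {"tx": 3.29,"ty": 3.32,"tz": 0,"rx": 0,"ry": 0,"rz": 0,"gripper": 1},
    {"tx": 3.29,"ty": 3.32,"tz": 0,"rx": 0,"ry": 0,"rz": 0,"gripper": 1},
    {"tx": 0,"ty": 0,"tz": 3,"rx": 0,"ry": 0,"rz": 0,"gripper": 1},
    {"tx": 0,"ty": 0,"tz": 0,"rx": 0,"ry": 0,"rz": 0,"gripper": 1},
  ],
)

```text
clock: 19.1
eef_pos: [384.3, 309.9, 69.2]
tcp_rot: [-3.138, -0.002, 2.83]
contact_force: [-0.3, -0.7, -1.2]
opening: 1.001
```

```bash
python3 - <<'E'
from h import *
g=np.array([423,299.2])+rot(np.radians(166))@[37,-2.7]
go(g,4,161.9)
p,d=r.grab_frame('top')
k=lambda x0,y0,w,h,s:cv2.resize(p[y0:y0+h,x0:x0+w],None,fx=s,fy=s,interpolation=cv2.INTER_CUBIC)
save('a5.png',np.hstack([k(295,165,70,75,7),k(200,225,44,75,7)]))
E
```

```text
rz 0.26 t [-0.3   0.19  6.52] world [388. 311.] clk 19.1
```

View pics/a5.png

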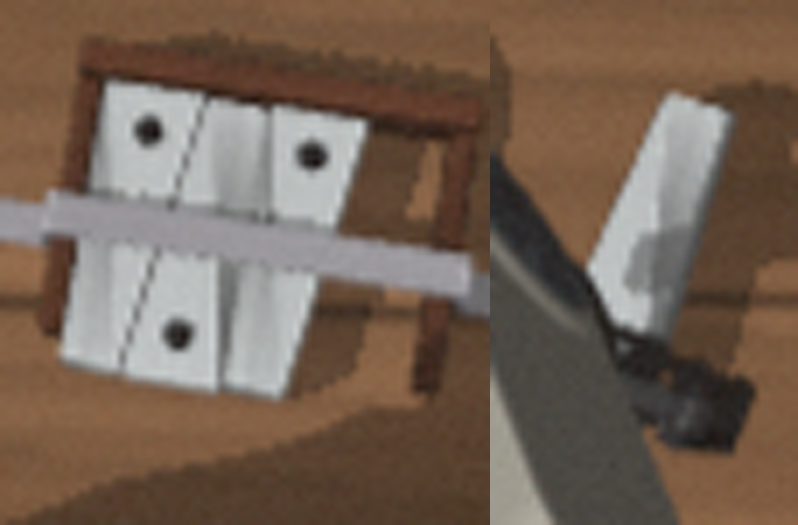

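The row is closed and all three are home (outer ends in line from crop px (60,358) to (285,398)). The jaws straddle wedge4's head. Gripping it.

Call:
move_arm(
  increments=[
    {"tx": -0.2,"ty": 0.2,"tz": 3.2,"rx": 0,"ry": 0,"rz": 0,"gripper": 1},
    {"tx": 0,"ty": 0,"tz": 3,"rx": 0,"ry": 0,"rz": 0,"gripper": 1},
    {"tx": 0,"ty": 0,"tz": 0,"rx": 0,"ry": 0,"rz": 0,"gripper": -1},
    {"tx": 0,"ty": 0,"tz": 0,"rx": 0,"ry": 0,"rz": 0,"gripper": -1},
    {"tx": 0,"ty": 0,"tz": 0,"rx": 0,"ry": 0,"rz": 0,"gripper": -1},
    {"tx": 0,"ty": 0,"tz": 0,"rx": 0,"ry": 0,"rz": 0,"gripper": -1},
    {"tx": 0,"ty": 0,"tz": 0,"rx": 0,"ry": 0,"rz": 0,"gripper": -1},
    {"tx": 0,"ty": 0,"tz": -0.5,"rx": 0,"ry": 0,"rz": 0,"gripper": -1},
    {"tx": 0,"ty": 0,"tz": -2,"rx": 0,"ry": 0,"rz": 0,"gripper": -1},
    {"tx": 0,"ty": 0,"tz": 0,"rx": 0,"ry": 0,"rz": 0,"gripper": -1},
  ],
  squeeze=70,
)

```text
clock: 20.15
eef_pos: [390.5, 312.3, 36.7]
tcp_rot: [3.138, 0.002, 2.829]
contact_force: [0.9, -0.0, -2.0]
opening: 0.424
```

```bash
python3 w.py wedge4_mid scene; python3 w.py wedge4_mid top; python3 -c "
from h import *
go((-157,-49),25,168.7,True)"
```

```text
wedge4_mid scene 0.78 [403. 310.] 163.6 bay [-221.4  272.8] 170.8 15 251.0
wedge4_mid scene 0.16 [582.4  67.3] -6.8 bay [-13.1  54.5] 0.4 112 168.0
[389.6 311.6  34.9] 162.09421428037865 0.4175614302673329 [ 0.48482567 -0.0402656  -3.20636253]
wedge4_mid top 0.62 [457.6 294.6] 353.7 bay [-165.3  264.4] 360.8 156 337.0
wedge4_mid top 0.45 [596.4  36.1] 80.1 bay [ 4.7 25.3] 87.3 1075 1230.0
[388.9 311.1  34.1] 162.09767359668115 0.419542048824423 [-0.75897049  0.43668189 -3.05076266]
rz -6.6 t [-10.14 -31.47   0.91] world [427. -17.] clk 20.35
```

Call:
move_arm(
  increments=[
    {"tx": 0,"ty": 0,"tz": 0,"rx": 0,"ry": 0,"rz": -6.6,"gripper": -1},
    {"tx": -0.6,"ty": -2,"tz": 0,"rx": 0,"ry": 0,"rz": 0,"gripper": -1},
    {"tx": -1.18,"ty": -4,"tz": 0,"rx": 0,"ry": 0,"rz": 0,"gripper": -1},
    {"tx": -1.18,"ty": -4,"tz": 0,"rx": 0,"ry": 0,"rz": 0,"gripper": -1},
    {"tx": -1.18,"ty": -4.1,"tz": 0,"rx": 0,"ry": 0,"rz": 0,"gripper": -1},
    {"tx": -1.18,"ty": -4.1,"tz": 0,"rx": 0,"ry": 0,"rz": 0,"gripper": -1},
    {"tx": -1.18,"ty": -4.1,"tz": 0,"rx": 0,"ry": 0,"rz": 0,"gripper": -1},
    {"tx": -1.18,"ty": -4,"tz": 0,"rx": 0,"ry": 0,"rz": 0,"gripper": -1},
    {"tx": -1.18,"ty": -3,"tz": 0,"rx": 0,"ry": 0,"rz": 0,"gripper": -1},
    {"tx": -0.5,"ty": -1.8,"tz": 0,"rx": 0,"ry": 0,"rz": 0,"gripper": -1},
    {"tx": 0,"ty": 0,"tz": 1.2,"rx": 0,"ry": 0,"rz": 0,"gripper": -1},
    {"tx": 0,"ty": 0,"tz": 0,"rx": 0,"ry": 0,"rz": 0,"gripper": -1},
  ],
)

```text
clock: 21.55
eef_pos: [418.9, -12.7, 21.1]
tcp_rot: [-3.141, -0.002, 2.943]
contact_force: [-0.2, 0.6, -2.3]
opening: 0.424
```

```bash
python3 w.py wedge4_mid scene; python3 -c "
from h import *
go((-154,-45.3),9,168.7,True)"; python3 chk.py a6.png 285 165 100 75 8
```

```text
wedge4_mid scene 0.55 [442.6 -19.2] 172.5 bay [-141.   -48.8] 179.7 20 245.0
[419.3 -11.9  21.8] 168.69867589861857 0.42265840641003816 [-0.03059822 -0.50343952 -2.70339109]
rz -0.0 t [-1.11  0.    1.28] world [430. -14.] clk 21.65
[-165.   -44.5] [419.3 -11.9  21.8] F [-0.  -0.5 -2.7] 21.65
rz -4.1 t [-9.9   6.25  1.38] world [525.  38.] clk 21.65
```

View pics/a6.png

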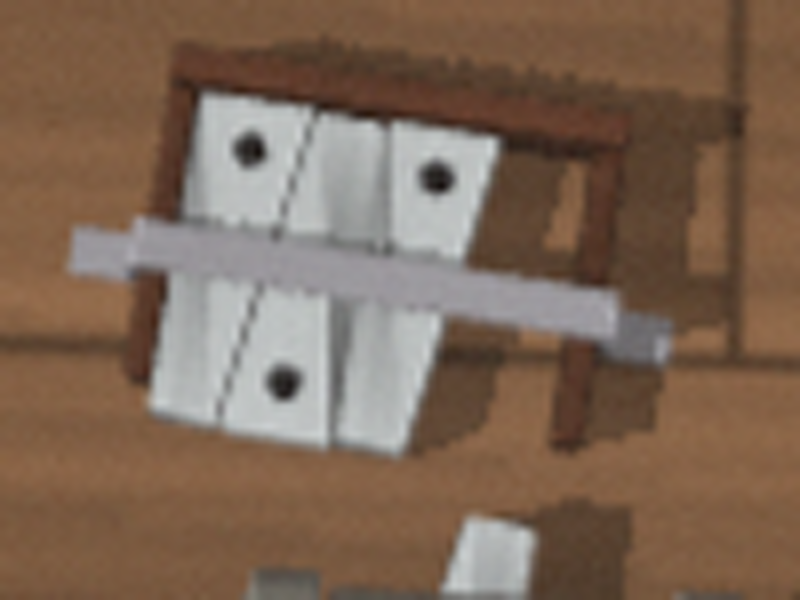

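Call:
move_arm(
  increments=[
    {"tx": 0,"ty": 0.1,"tz": 0.8,"rx": 0,"ry": 0,"rz": 0,"gripper": -1},
    {"tx": 0,"ty": 0,"tz": 0.2,"rx": 0,"ry": 0,"rz": 0,"gripper": -1},
    {"tx": -0.9,"ty": 0.07,"tz": 0,"rx": 0,"ry": 0,"rz": 0,"gripper": -1},
    {"tx": -0.9,"ty": 0.07,"tz": 0,"rx": 0,"ry": 0,"rz": 0,"gripper": -1},
    {"tx": -0.9,"ty": 0.07,"tz": 0,"rx": 0,"ry": 0,"rz": 0,"gripper": -1},
    {"tx": -0.9,"ty": 0.07,"tz": 0,"rx": 0,"ry": 0,"rz": 0,"gripper": -1},
    {"tx": -0.9,"ty": 0.07,"tz": 0,"rx": 0,"ry": 0,"rz": 0,"gripper": -1},
    {"tx": 0,"ty": 0,"tz": 0,"rx": 0,"ry": 0,"rz": 0,"gripper": -1},
  ],
)

```text
clock: 22.5
eef_pos: [467.0, -16.7, 12.5]
tcp_rot: [3.141, 0.002, 2.944]
contact_force: [0.5, -0.1, -3.0]
opening: 0.421
```

```bash
python3 w.py wedge4_mid scene; python3 -c "
from h import *
go((-71,-45),9,168.7,True)"
```

```text
wedge4_mid scene 0.82 [496.7 -24.4] 172.5 bay [-86.6 -47.2] 179.7 37 236.0
wedge4_mid scene 0.63 [573.5  36.5] 172.2 bay [-18.1  22.8] 179.4 115 164.0
[465.  -16.5  12.2] 168.6882282374247 0.42488589923368836 [ 0.0651152   0.38835207 -2.05255857]
rz -0.01 t [-4.82  0.18  0.32] world [513. -24.] clk 22.6
```

Call:
move_arm(
  increments=[
    {"tx": -0.8,"ty": 0.04,"tz": 0,"rx": 0,"ry": 0,"rz": 0,"gripper": -1},
    {"tx": -0.8,"ty": 0.04,"tz": 0,"rx": 0,"ry": 0,"rz": 0,"gripper": -1},
    {"tx": -0.8,"ty": 0.04,"tz": 0,"rx": 0,"ry": 0,"rz": 0,"gripper": -1},
    {"tx": -0.8,"ty": 0.04,"tz": 0,"rx": 0,"ry": 0,"rz": 0,"gripper": -1},
    {"tx": -0.8,"ty": 0.04,"tz": 0,"rx": 0,"ry": 0,"rz": 0,"gripper": -1},
    {"tx": -0.7,"ty": 0.04,"tz": 0,"rx": 0,"ry": 0,"rz": 0,"gripper": -1},
    {"tx": 0,"ty": 0,"tz": 0,"rx": 0,"ry": 0,"rz": 0,"gripper": -1},
  ],
)

```text
clock: 23.3
eef_pos: [513.0, -23.5, 12.4]
tcp_rot: [3.141, 0.001, 2.944]
contact_force: [-0.1, -0.2, -1.1]
opening: 0.421
```

```bash
python3 w.py wedge4_mid scene; python3 -c "
from h import *
go((-71,-45),9,168.7,True)"
```

```text
wedge4_mid scene 0.46 [544.6 -30.4] 170.5 bay [-38.4 -47.2] 177.7 51 244.0
[511.5 -23.3  12.2] 168.69555962152558 0.41713931449613106 [-0.31322896  0.69516164 -1.48407191]
rz -0.0 t [-0.12 -0.06  0.32] world [513. -24.] clk 23.4
```

Call:
move_arm(
  increments=[
    {"tx": 0,"ty": 0,"tz": 0.2,"rx": 0,"ry": 0,"rz": 0,"gripper": 0.4},
    {"tx": 0,"ty": 0,"tz": 0,"rx": 0,"ry": 0,"rz": 0,"gripper": 0.4},
    {"tx": 0,"ty": 0,"tz": -1.5,"rx": 0,"ry": 0,"rz": 0,"gripper": 0.4},
    {"tx": 0,"ty": 0,"tz": -3.5,"rx": 0,"ry": 0,"rz": 0,"gripper": 0.4},
    {"tx": 2.2,"ty": -0.2,"tz": 0,"rx": 0,"ry": 0,"rz": -2.1,"gripper": -1},
    {"tx": 2.2,"ty": 0,"tz": 0,"rx": 0,"ry": 0,"rz": -2.1,"gripper": -1},
    {"tx": 0.5,"ty": 0,"tz": 0,"rx": 0,"ry": 0,"rz": 0,"gripper": -1},
    {"tx": 0,"ty": 0,"tz": 0,"rx": 0,"ry": 0,"rz": 0,"gripper": -1},
    {"tx": 0,"ty": 0,"tz": 0,"rx": 0,"ry": 0,"rz": 0,"gripper": -1},
  ],
)

```text
clock: 24.3
eef_pos: [464.2, -16.9, 60.5]
tcp_rot: [3.141, 0.001, 3.017]
contact_force: [0.6, -0.1, 0.1]
opening: -0.003
```

```bash
python3 w.py wedge4_mid scene; python3 -c "
from h import *
go((-66,-44),10,172.8,True)"
```

```text
wedge4_mid scene 0.82 [543.6 -29.5] 172.5 bay [-39.5 -46.4] 179.7 65 223.0
wedge4_mid scene 0.29 [637.1 -14.6] -96.3 bay [ 51.4 -20. ] -89.1 535 745.0
[464.1 -16.9  60.3] 172.86823419533522 -0.0024567878637182447 [0.52704333 0.92152399 0.39980875]
rz 0.07 t [-5.39 -0.01  5.03] world [518. -24.] clk 24.4
```

Call:
move_arm(
  increments=[
    {"tx": 0,"ty": 0,"tz": 3,"rx": 0,"ry": 0,"rz": 0,"gripper": -1},
    {"tx": 0,"ty": 0,"tz": 1.9,"rx": 0,"ry": 0,"rz": 0,"gripper": -1},
    {"tx": -1,"ty": 0,"tz": 0,"rx": 0,"ry": 0,"rz": 0,"gripper": -1},
    {"tx": -0.5,"ty": 0,"tz": 0,"rx": 0,"ry": 0,"rz": 0,"gripper": -1},
    {"tx": -0.5,"ty": 0,"tz": 0,"rx": 0,"ry": 0,"rz": 0,"gripper": -1},
    {"tx": -0.5,"ty": 0,"tz": 0,"rx": 0,"ry": 0,"rz": 0,"gripper": -1},
    {"tx": -0.5,"ty": 0,"tz": 0,"rx": 0,"ry": 0,"rz": 0,"gripper": -1},
    {"tx": -0.5,"ty": 0,"tz": 0,"rx": 0,"ry": 0,"rz": 0,"gripper": -1},
    {"tx": -0.5,"ty": 0,"tz": 0,"rx": 0,"ry": 0,"rz": 0,"gripper": -1},
    {"tx": 0,"ty": 0,"tz": 0,"rx": 0,"ry": 0,"rz": 0,"gripper": -1},
  ],
)

```text
clock: 25.4
eef_pos: [503.7, -21.9, 11.5]
tcp_rot: [3.142, 0.001, 3.018]
contact_force: [0.2, -0.1, 0.3]
opening: 0.004
```

Call:
move_arm(
  increments=[
    {"tx": -0.3,"ty": 0,"tz": 0,"rx": 0,"ry": 0,"rz": 0,"gripper": -1},
    {"tx": -0.3,"ty": 0,"tz": 0,"rx": 0,"ry": 0,"rz": 0,"gripper": -1},
    {"tx": -0.2,"ty": 0,"tz": 0,"rx": 0,"ry": 0,"rz": 0,"gripper": -1},
    {"tx": 0,"ty": 0,"tz": 0,"rx": 0,"ry": 0,"rz": 0,"gripper": -1},
  ],
)

```text
clock: 25.8
eef_pos: [511.0, -22.8, 11.3]
tcp_rot: [3.142, 0.001, 3.018]
contact_force: [-0.2, 0.5, 0.4]
opening: 0.0
```

```bash
python3 chk.py; python3 -c "
from h import *
go((-64,-44),10,172.8,True)"
```

```text
[-72.7 -43.8] [511.  -22.8  11.3] F [-0.2  0.5  0.4] 25.8
rz 0.1 t [-0.67  6.18  0.33] world [525.  38.] clk 25.8
rz 0.1 t [-0.87 -0.02  0.13] world [520. -24.] clk 25.8
```

Call:
move_arm(
  increments=[
    {"tx": -0.3,"ty": 0,"tz": 0,"rx": 0,"ry": 0,"rz": 0,"gripper": -1},
    {"tx": -0.3,"ty": 0,"tz": 0,"rx": 0,"ry": 0,"rz": 0,"gripper": -1},
    {"tx": -0.15,"ty": 0,"tz": 0,"rx": 0,"ry": 0,"rz": 0,"gripper": -1},
    {"tx": 0,"ty": 0,"tz": 0,"rx": 0,"ry": 0,"rz": 0,"gripper": -1},
  ],
)

```text
clock: 26.2
eef_pos: [518.5, -23.7, 11.3]
tcp_rot: [3.142, 0.001, 3.018]
contact_force: [0.2, -0.3, 0.4]
opening: -0.004
```

Call:
move_arm(
  increments=[
    {"tx": -0.15,"ty": 0,"tz": 0,"rx": 0,"ry": 0,"rz": 0,"gripper": -1},
    {"tx": -0.15,"ty": 0,"tz": 0,"rx": 0,"ry": 0,"rz": 0,"gripper": -1},
    {"tx": 0,"ty": 0,"tz": 0,"rx": 0,"ry": 0,"rz": 0,"gripper": -1},
  ],
)

```text
clock: 26.5
eef_pos: [519.0, -23.9, 10.9]
tcp_rot: [-3.141, -0.004, 3.018]
contact_force: [-6.1, 1.6, 2.3]
opening: 0.003
```

```bash
python3 chk.py
```

```text
[-64.6 -43.9] [519.  -23.9  10.9] F [-6.1  1.6  2.3] 26.5
rz 0.09 t [0.14 6.19 0.29] world [525.  38.] clk 26.5
```

Call:
move_arm(
  increments=[
    {"tx": -0.2,"ty": 0,"tz": 0,"rx": 0,"ry": 0,"rz": 0,"gripper": -1},
    {"tx": -0.1,"ty": 0,"tz": 0,"rx": 0,"ry": 0,"rz": 0,"gripper": -1},
  ],
)

```text
clock: 26.7
eef_pos: [519.0, -24.0, 10.3]
tcp_rot: [-3.141, -0.01, 3.018]
contact_force: [-15.3, 3.3, 7.5]
opening: 0.0
```

Call:
move_arm(
  increments=[
    {"tx": 2,"ty": 0,"tz": 0,"rx": 0,"ry": 0,"rz": 0,"gripper": -1},
    {"tx": 4,"ty": 0,"tz": 0,"rx": 0,"ry": 0,"rz": 0,"gripper": -1},
    {"tx": 4,"ty": 0,"tz": 0,"rx": 0,"ry": 0,"rz": 0,"gripper": -1},
    {"tx": 1,"ty": 0,"tz": 0,"rx": 0,"ry": 0,"rz": 0,"gripper": -1},
    {"tx": 0,"ty": 0,"tz": 0,"rx": 0,"ry": 0,"rz": 0,"gripper": -1},
  ],
)

```text
clock: 27.2
eef_pos: [413.5, -10.7, 11.4]
tcp_rot: [-3.142, -0.001, 3.018]
contact_force: [0.1, -0.1, 0.3]
opening: -0.006
```

```bash
python3 chk.py a7.png 285 165 100 75 8
```

```text
[-170.9  -44. ] [413.5 -10.7  11.4] F [ 0.1 -0.1  0.3] 27.2
rz 0.12 t [-10.49   6.2    0.34] world [525.  38.] clk 27.2
```

View pics/a7.png

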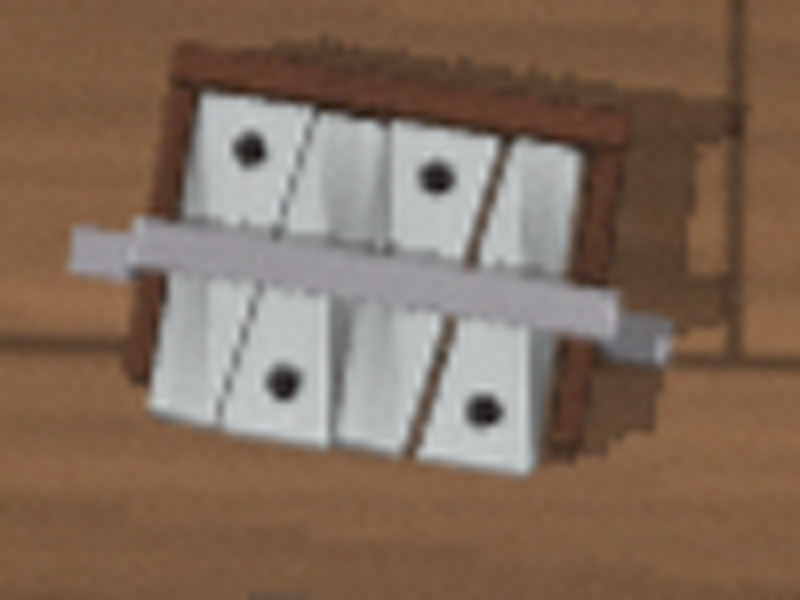

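All four lie home, head to tail (outer ends from crop px (150,412) to (530,472)). Wedges 2 and 3 may have crept out while I closed the row, so I'll tap their ends to check.

Call:
move_arm(
  increments=[
    {"tx": 0,"ty": 4.8,"tz": 0,"rx": 0,"ry": 0,"rz": 0,"gripper": -1},
    {"tx": -4,"ty": 0,"tz": 0,"rx": 0,"ry": 0,"rz": 0,"gripper": -1},
    {"tx": -4,"ty": 0,"tz": 0,"rx": 0,"ry": 0,"rz": 0,"gripper": -1},
    {"tx": -1.5,"ty": 0,"tz": 0,"rx": 0,"ry": 0,"rz": 0,"gripper": -1},
    {"tx": -0.4,"ty": 0,"tz": 0,"rx": 0,"ry": 0,"rz": 0,"gripper": -1},
    {"tx": 0,"ty": 0,"tz": 0,"rx": 0,"ry": 0,"rz": 0,"gripper": -1},
  ],
)

```text
clock: 27.85
eef_pos: [520.0, 24.4, 11.2]
tcp_rot: [3.141, 0.001, 3.017]
contact_force: [-0.1, 0.5, 0.3]
opening: 0.003
```

Call:
move_arm(
  increments=[
    {"tx": -0.2,"ty": 0,"tz": 0,"rx": 0,"ry": 0,"rz": 0,"gripper": -1},
    {"tx": -0.2,"ty": 0,"tz": 0,"rx": 0,"ry": 0,"rz": 0,"gripper": -1},
    {"tx": 0,"ty": 0,"tz": 0,"rx": 0,"ry": 0,"rz": 0,"gripper": -1},
  ],
)

```text
clock: 28.15
eef_pos: [522.7, 24.0, 11.4]
tcp_rot: [-3.142, 0.0, 3.018]
contact_force: [0.3, 0.0, -0.0]
opening: 0.002
```

```bash
python3 chk.py
```

```text
[-66.9   4.1] [522.7  24.   11.4] F [ 0.3  0.  -0. ] 28.15
rz 0.1 t [-0.09  1.39  0.34] world [525.  38.] clk 28.15
```

Call:
move_arm(
  increments=[
    {"tx": -0.15,"ty": 0,"tz": 0,"rx": 0,"ry": 0,"rz": 0,"gripper": -1},
    {"tx": -0.15,"ty": 0,"tz": 0,"rx": 0,"ry": 0,"rz": 0,"gripper": -1},
    {"tx": -0.1,"ty": 0,"tz": 0,"rx": 0,"ry": 0,"rz": 0,"gripper": -1},
    {"tx": -0.1,"ty": 0,"tz": 0,"rx": 0,"ry": 0,"rz": 0,"gripper": -1},
  ],
)

```text
clock: 28.55
eef_pos: [525.3, 23.5, 10.8]
tcp_rot: [-3.141, -0.005, 3.018]
contact_force: [-8.8, 1.1, 4.1]
opening: -0.003
```

```bash
python3 chk.py
```

```text
[-64.3   3.9] [525.3  23.5  10.8] F [-8.8  1.1  4.1] 28.55
rz 0.09 t [0.17 1.41 0.28] world [525.  38.] clk 28.55
```

Call:
move_arm(
  increments=[
    {"tx": -0.15,"ty": 0,"tz": 0,"rx": 0,"ry": 0,"rz": 0,"gripper": -1},
    {"tx": 2,"ty": 0,"tz": 0,"rx": 0,"ry": 0,"rz": 0,"gripper": -1},
    {"tx": 4,"ty": 0,"tz": -2,"rx": 0,"ry": 0,"rz": 0,"gripper": -1},
    {"tx": 4,"ty": 0,"tz": -2,"rx": 0,"ry": 0,"rz": 0,"gripper": -1},
    {"tx": 4,"ty": 0,"tz": -2,"rx": 0,"ry": 0,"rz": 0,"gripper": -1},
    {"tx": 0,"ty": 0,"tz": 0,"rx": 0,"ry": 0,"rz": 0,"gripper": -1},
  ],
)

```text
clock: 29.15
eef_pos: [386.0, 40.7, 72.4]
tcp_rot: [-3.141, -0.002, 3.018]
contact_force: [1.0, -0.6, 0.2]
opening: -0.0
```

```bash
python3 chk.py a8.png 200 110 300 180 2; python3 - <<'E'
import cv2,numpy as np
from h import *
a=cv2.imread('pics/a7.png').astype(int);p,_=r.grab_frame('top')
b=cv2.cvtColor(p,cv2.COLOR_RGB2BGR)[165:240,285:385];b=cv2.resize(b,None,fx=8,fy=8,interpolation=cv2.INTER_CUBIC).astype(int)
print('bay diff',np.abs(a-b)[80:450,150:620].mean())
z=cv2.imread('pics/top0.png')
p0=cv2.cvtColor(z,cv2.COLOR_BGR2RGB).astype(int)
for n,(x,y,w,h) in dict(mug=(120,225,60,45),housing=(222,112,70,58),carab=(265,260,45,32),torch=(358,118,28,34),jar=(440,155,28,28),clip=(462,235,50,24)).items():
    print(n,np.abs(p.astype(int)-p0)[y:y+h,x:x+w].mean().round(1))
E
```

```text
[-204.7    3.5] [386.   40.7  72.4] F [ 1.  -0.6  0.2] 29.15
rz 0.13 t [-13.87   1.45   6.44] world [525.  38.] clk 29.15
bay diff 3.474805443741614
mug 3.3
housing 3.3
carab 27.9
torch 3.0
jar 3.8
clip 32.6
```

View pics/a8.png

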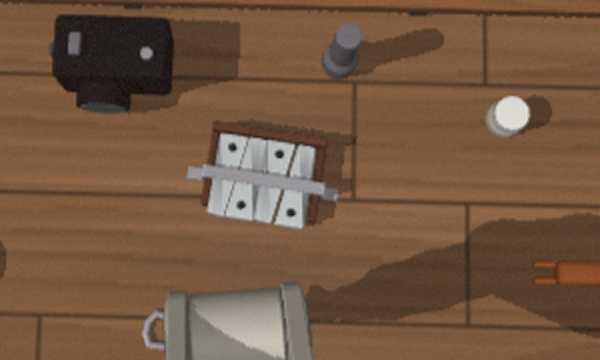

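The four wedges are home, and the bystanders that show stand where they were. The carabiner's visible end is still at about px (272,274), and the clip only has the arm's shadow on it. Handing in.

```bash
python3 -c "
from h import *
print(r.sign_off())"
```

```text
the job is handed in; nothing more can be done
None
```

The job is handed in: all four wedges are in the bay, head to tail in turn, under the bar and against the back board. It took about 29 s of the 72 s. I pushed wedge2 home, put wedge3 in head first, closed the row up to the left wall, then put wedge4 in narrow end first.

- **Home:** pushing wedges 2, 3 and 4 home, each stopped at the same depth to within 0.5 mm, with 12–15 N of push. A last tap across the ends of wedges 2 and 3 stopped at that depth too. Wedge1 started home, so I didn't tap it; it looks unmoved in the pictures.
- **Gap:** part of the 8 mm of play is left as a narrow gap between wedges 3 and 4. Wedges 1 to 3 are snug.
- **Bystanders:** the mug, housing, torch and jar match the first picture. The picture comparison flagged the float clip and the carabiner. The clip is in the arm's shadow and the arm partly hides the carabiner; what shows of both is where it began.
- **Forces:** the largest I saw was about 17 N. I only read them at the end of each move, so I did not see the peaks in between.
- **Network misfits:** a few wedge position fits were plainly wrong where the arm or bar hid part of the view. I ignored those and went by the pictures and the contact force.

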